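Load a specimen tray and send its carrier round the track to the camera stop

ROBOT

A 6-joint arm with a two-finger parallel gripper is mounted at the origin on a cart in front of the work surface, level with it; the furniture and walls round the work are solid. World frame = base frame: x ahead of the robot, y to its left, z up, the work surface at z = 0. Lengths are in mm, angles in rad, forces in N, time in s.
With the tool pointing down it reaches from about 350 to 775 mm from the base axis. Payload 7.3 kg.
Tool frame: the origin (TCP) lies midway between the tips of the shut fingers; the grasp point (between the pads) lies 19 mm behind it; z points along the fingers, x is the direction in which the jaws open and shut, and the axes are right-handed (so a half turn about z gives the same grasp; the last joint's range is limited). The gripper opens to 92 mm and grips with 3 to 60 N. Pads are 19 mm wide; open, the fingers measure 130 mm over their backs; the gripper's body (75 mm by 190 mm) begins 47 mm behind the grasp point.
Start: joints at [-1.288, 0.342, 1.524, -0, 1.275, -0.146], TCP at [218.308, -477.479, 226.741] pointing down, gripper open.
Joint ranges: [-2.53, 2.53], [-0.77, 2.02], [0.04, 2.7], [-1, 4.14], [0.28, 2.66], [-3.11, 3.11]. Speed limits (rad/s): [2.57, 2.57, 3.14, 3.14, 3.14, 3.14].

INTERFACE

Orientations are given as [roll, pitch, yaw] about the fixed x, y, z axes, in that order (R = Rz(yaw) Ry(pitch) Rx(roll)).
In Python, from plant import bot gives the robot as it stands.
- The arm moves only by the shell command python3 -m pendant 'ROWS' [OPENING]. ROWS is JSON, a list of rows, each an object with "linear": the shift along the world's x, y, z in mm, a list of three; "twist": the turn about the world's z in degrees. In form: [{"linear": [x, y, z], "twist": twist}, ...]. A call has 1 to 20 rows; each row is the pose to reach, as a shift and turn from the pose commanded when the call began; what a row does not reach only later rows make up. A row lasts 1/8 s, in which the tool goes at most 62.5 mm and 10.7 degrees, less where a joint would pass 70% of its speed; a pose out of reach is approached as far as the arm can. A call with a gripper value outside its range is refused whole. OPENING is the closure in counts, from 0 (fully open) to 255 (shut), set as the call begins (- or left out, the last holds). The fingers move at their own pace and stop on an object; the grip force is fixed at half the most. Time passes only in rows, so rows that repeat a pose let the fingers close. It gives the time, the measured TCP pose, the force and the opening at its end, in the units of the state.
- bot.get_obs(): the state, without advancing time (a new reading comes with each control period).
- bot.capture(name): name is "scene" or "top" or "wrist"; returns a dict with "frame" (420x560x3 uint8, blue, green, red), "z_map" (420x560 float32, mm along the optical axis (not along the pixel's ray), 0 where there is no reading), "fx", "fy", "cx", "cy" (pixels), "rvec" (rotation vector, rad) and "tvec" (3), from world to camera coordinates, as OpenCV has them. Camera axes: x right, y down, z forward; pixel columns grow to the right and rows downward; lengths in mm; the calibration is good to about 2 mm. The wrist camera is an equidistant fisheye: a pixel r from the principal point sees the ray r / f radians off the axis. A picture is of the moment at which its call begins.
- bot.close_job(): hands the job in, once; it reports no verdict.
The state is a dict: "time": time; "joint_positions": joint angles; "dq": joint speeds; "tau": joint torques, N m; "tool_pos": TCP position; "tcp_rot": TCP orientation; "contact_force": force on the tool from outside, world axes, zero at the start; "moment": the same for the moment, N m; "grip_width": finger opening in mm.
Only numpy, scipy, OpenCV 4.12 (cv2) and the standard library are available. Lean on these libraries where they do the work, as an engineer would, in place of code of your own. Each camera call takes 0.05 s, during which the arm holds its last target. There are 200 camera calls.

TASK

Put the D-shaped steel tray, with its mortar cube, into the nest of the blue carrier so that it is fully seated, its round end towards the carrier's round front. Then slide the carrier along its track, never lifting it off, round the bend and in under the camera canopy until it is fully home against the end stop, tray and cube still seated. Do not bump the canopy or disturb the loose things lying round about.

Things in the scene. Friction and masses are not known exactly. Their poses are not given: they have to be found in the camera images.
- track: Fixed aluminium plate, 4 mm, with a 43 mm wide level channel between two steel rails (tops 16 mm above the worktop). Origin: centre of the quarter bend, on the worktop. Channel centre line in its frame: along x = -105 mm from y = -220 (open flared end) in +y to y = 0; right-hand quarter circle of radius 105 mm about the origin to (0, 105); then along +x at y = 105 mm to the stop at x = 140 mm.
- stop_face (a point): Centre of the rubber face of the fixed end stop (36 mm wide, 16 mm high, 22 mm above the worktop), which faces back along the last leg; axes as the track's.
- camera_canopy: Fixed clear roof in an aluminium frame with a black camera on top, over the track's end; same origin and axes as the track. It covers track x 14 to 160 mm, y 30 to 190 mm; underside 175 mm above the worktop, frame top 185 mm. Two posts at its far corners (x 143 to 157 mm, y 37 and 183 mm); front and sides are open below it.
- canopy_edge (a point): Middle of the lower front edge of the canopy, 175 mm above the worktop; when the carrier is home its push face is 30 mm further in along the track than this edge.
- carrier_nest (a point): Centre of the nest floor of the loose blue carrier (about 0.45 kg), 25 mm above the worktop; x = its front and travel direction, z up. D-shaped nest, 76 x 54 mm (2 mm play round the tray), round end in front, wall 8 mm high and 4 mm thick, open from 26 mm behind to 20 mm ahead of the centre on both sides so that fingers can go down to the deck (62 mm wide). Starts on the loading leg, facing the bend.
- shoe_front (a point): Middle of the underside of the carrier's front shoe, on the channel floor, 28.5 mm ahead of the nest centre; axes as the carrier's. Two round shoes of 40 mm diameter, this one and one 48 mm behind it, slide between the rails with 1.5 mm play each side. The deck's round nose, which meets the stop, is 20 mm ahead of this point. The carrier slides with ordinary friction and stays where it is left.
- push_face (a point): Middle of the flat rear face of the upright push tab at the carrier's tail, 47.5 mm behind the nest centre and 42 mm above the worktop; axes as the carrier's. The tab is 36 mm wide, 9.5 mm thick, from 25 to 55 mm above the worktop; its front is the nest's rear wall. When home this point lies at track x = 44 mm, y = 105 mm.
- tray_centre (a point): Centre, half-way up, of the D-shaped steel tray (loose, 0.12 kg): 72 mm long, 50 mm wide, 30 mm high, walls 3 mm, open top. x points to its round end (a half circle of 25 mm radius), -x to its flat end; the sides are straight from the flat end to 11 mm in front of the centre, and it can be gripped across its 50 mm width there.
- tray_pocket (a point): Centre of the tray's inner floor where the cube stands: 11 mm behind the tray's centre, 12 mm below it; axes as the tray's.
- cube_centre (a point): Centre of the mortar cube (40 x 41 x 40 mm, 0.14 kg) that stands loose in the tray, held by walls and a rib with about 1.5 mm play; its top is 28 mm above the tray's centre.
- spare_cube_a: Grey mortar cube of 40 mm on the worktop, a bystander; origin under its middle.
- spare_cube_b: Grey mortar cube of 40 mm on the worktop, a bystander; origin under its middle.
- stopwatch: Black stopwatch, 71 x 60 x 19 mm, a bystander; origin under its middle.
- marker: White and black marker pen, 135 mm long, 17 mm thick, a bystander; origin under its middle.
- tape_roll: Roll of masking tape, 96 mm across, 25 mm high, a bystander; origin under its middle.
- mallet: Small wooden mallet lying on the worktop, 125 mm long, a bystander; origin under its middle.
There are look-alikes about, which are no part of the job. Leave any green, orange or pink look-alike of the part that bears cube_centre alone.

How it is judged (in metres and radians):
On the way, in this order (a step that is already met when the one before it is completed fails the run):
1. the tray with its cube is seated in the nest while the carrier is still on the loading leg (horizontal distance between tray_centre and carrier_nest below 0.005 m and z of tray_centre in the frame of carrier_nest below 0.018 m and angle between the x axis of tray_centre and the x axis of carrier_nest, either way round below 0.12 rad and y of carrier_nest in the frame of track below 0.03 m and z of cube_centre in the frame of tray_pocket below 0.024 m), for 0.3 s.
2. the carrier has come round the bend on the track with the tray seated (x of push_face in the frame of track above -0.04 m and angle between the x axis of carrier_nest and the x axis of track, either way round below 0.2 rad and z of tray_centre in the frame of carrier_nest below 0.02 m), for 0.1 s.
At the end, for the whole second after the job is handed in: The carrier is flat on its track under the canopy within 4 mm of the end stop, in line with the last leg; the tray is seated in its nest (within 5 mm of the nest centre, down to the floor within 3 mm, outline matched) and the cube still stands in the tray (x of push_face in the frame of track above 0.04 m and y of push_face in the frame of track between 0.099 and 0.111 m and angle between the x axis of carrier_nest and the x axis of track, either way round below 0.12 rad and angle between carrier_nest's own z axis and vertical below 0.06 rad and horizontal distance between tray_centre and carrier_nest below 0.005 m and z of tray_centre in the frame of carrier_nest below 0.018 m and angle between the x axis of tray_centre and the x axis of carrier_nest, either way round below 0.12 rad and horizontal distance between cube_centre and tray_pocket below 0.007 m and z of cube_centre in the frame of tray_pocket below 0.024 m); the robot touches nothing.
It fails at once if the carrier is lifted more than 10 mm off its track (z of carrier_nest in the frame of track above 0.035 m).
It fails at once if the camera canopy is bumped (over 8 N) (contact force between any of the arm, the fingers and camera_canopy above 8 N).
It fails at once if a bystander is moved more than 30 mm (distance of any of spare_cube_a, spare_cube_b, stopwatch, marker, tape_roll, mallet from where it was at the start of the episode above 0.03 m).
It also fails if it takes over 70 s, if anything falls off the work surface, if the arm or the gripper's body presses on something with over 40 N, if the wrist force passes 120 N, or if a joint passes its speed limit or range.

## Working session

There is one attempt and no reset: what is moved stays moved. The work goes in short steps, Python scripts to look and compute and a shell command to move; the robot and the scene stay as the last step left them, time stands still between calls to the robot, and variables do not carry over. Pictures are saved under pics/ and viewed, about 8 in all and at most 12, crops included, and the job is handed in when it is done.

```bash
mkdir -p pics; cat > h.py <<'E'
import numpy as np, cv2
from plant import bot
def cap(n):
    return bot.capture(n)
def pts(c):
    "world xyz map from depth (pinhole cams)"
    R,_=cv2.Rodrigues(np.array(c['rvec'],float)); t=np.array(c['tvec'],float).ravel()
    z=c['z_map']; v,u=np.indices(z.shape)
    P=np.stack([(u-c['cx'])/c['fx']*z,(v-c['cy'])/c['fy']*z,z],-1)
    W=(P-t)@R; W[z<=0]=np.nan
    return W
def ray(c,u,v,h):
    "pixel -> world at height h (pinhole)"
    R,_=cv2.Rodrigues(np.array(c['rvec'],float)); t=np.array(c['tvec'],float).ravel()
    d=R.T@np.array([(u-c['cx'])/c['fx'],(v-c['cy'])/c['fy'],1]); o=-R.T@t
    return o+d*(h-o[2])/d[2]
E
python3 - <<'E'
from h import *
import pickle
for n in('scene','top'):
    c=cap(n); cv2.imwrite(f'pics/{n}0.png',cv2.resize(c['frame'],(784,588))); pickle.dump(c,open(f'{n}0.pkl','wb'))
    R,_=cv2.Rodrigues(np.array(c['rvec'],float)); print(n,-R.T@np.array(c['tvec']).ravel(),c['fx'])
print(bot.get_obs())
E
```

```text
scene [-328.62713389 -679.10487265  599.88055931] 382.78915332162137
top [ 371.41170996 -157.42991465 1314.70128079] 497.4101243644106
{'time': 0.1, 'joint_positions': array([-1.28801075e+00,  3.42685973e-01,  1.52492192e+00, -9.11953792e-06,
        1.27539770e+00, -1.45995522e-01]), 'dq': array([-2.79136873e-05, -1.31259966e-03, -3.79620693e-03,  9.40180935e-04,
       -7.52053799e-04, -1.15369575e-03]), 'tau': array([ 2.22969211e-03, -4.32001770e+01, -2.44693744e+01,  7.19706248e-02,
        5.25792805e-02, -4.53397524e-05]), 'tool_pos': array([ 218.19272898, -477.11181327,  226.09722109]), 'tcp_rot': array([-3.14139573e+00,  1.39917036e-03, -1.14201243e+00]), 'contact_force': array([-0.99175218, -0.23407661, -0.15628186]), 'moment': array([-0.02267135,  0.0279188 ,  0.02924848]), 'grip_width': 91.73756888036264}
```

View pics/top0.png

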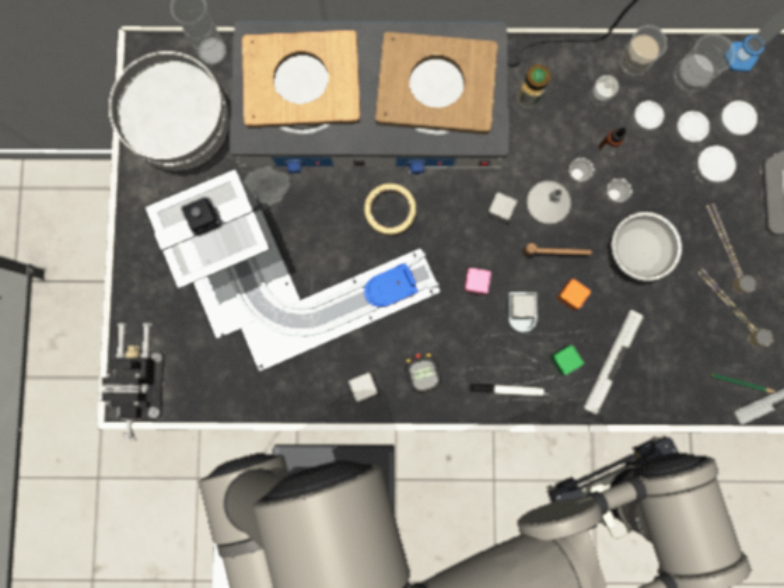

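View pics/scene0.png

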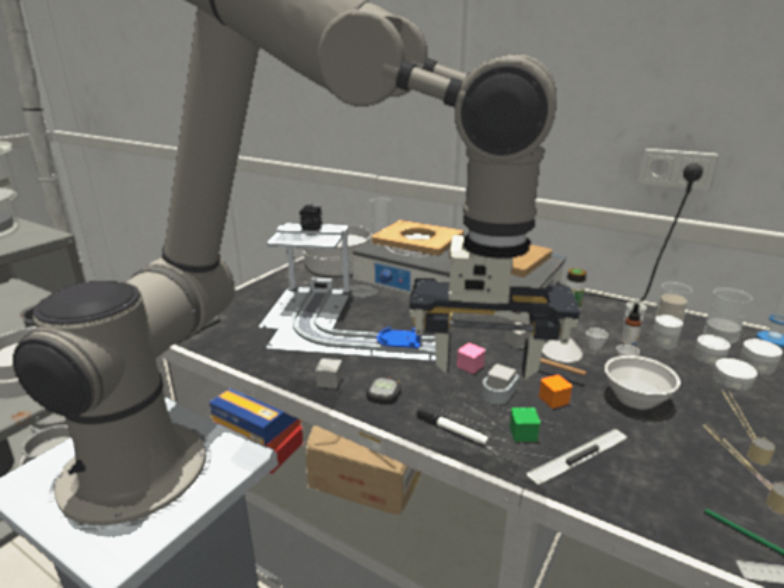

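Candidates for the tray and cube in the top view: the grey cube in the steel D-tray (523,310). The others are loose grey cubes at (503,206) and (362,386), pink (478,281), orange (575,293) and green (568,360). I pick the one in the tray, round end towards the robot. The blue carrier is at (392,287), facing left towards the bend, and the canopy is at (207,228).

```bash
python3 - <<'E'
from h import *
import pickle
c=pickle.load(open('top0.pkl','rb')); f=c['frame']; W=pts(c)
a=cv2.resize(f[195:245,350:390],(480,600),interpolation=cv2.INTER_CUBIC)[:, :]
b=cv2.resize(f[170:270,150:320],(0,0),fx=4,fy=4,interpolation=cv2.INTER_CUBIC)
cv2.imwrite('pics/crop1.png',np.vstack([cv2.resize(a,(320,400)).copy() if 0 else np.hstack([cv2.resize(a,(160,200)),cv2.resize(f[195:245,350:390]*0,(520,200))]),b]))
hsv=cv2.cvtColor(f,cv2.COLOR_BGR2HSV)
m=cv2.inRange(hsv,(105,140,60),(125,255,255)); m[:175]=0;m[235:]=0;m[:,:250]=0;m[:,315:]=0
v,u=np.nonzero(m); print('blue n',len(u),u.min(),u.max(),v.min(),v.max())
H=W[m>0][:,2]; print('blue heights',np.nanpercentile(H,[5,25,50,75,95]))
# tray region points
r=W[200:242,355:388]; z=r[...,2]
for lo,hi in((15,38),(38,60)):
    k=(z>lo)&(z<hi); p=r[k][:,:2].astype(np.float32); print(lo,len(p),cv2.minAreaRect(p), p.mean(0))
np.set_printoptions(precision=0,suppress=True,linewidth=250)
print(z[::2,::1])
print('table',np.nanmedian(W[250:270,300:330,2]))
E
```

```text
blue n 699 261 296 189 218
blue heights [21.33459197 24.00875148 25.98587115 28.27591139 52.26579634]
15 181 ((489.65789794921875, -405.9876708984375), (51.07646560668945, 70.89939880371094), 89.5180892944336) [ 490.6057  -401.17368]
38 246 ((500.8098449707031, -405.9589538574219), (39.73637390136719, 39.38218307495117), 89.81961059570312) [ 500.5237 -405.7328]
[[ 2. -0. -3.  5. -2. -2. -1.  2.  1. -1. -1.  0. -1.  2.  1. -3. -0. -0.  1.  1.  8.  1. -3.  0.  3.  3.  7.  3.  3.  2.  2. -2.  3.]
 [ 6.  0. -1.  1. -1.  2. -0. -1. -0. -2. -4. -3. -3.  0.  1. -3.  2. -2. -2. -3.  1.  0.  5. -3.  0. -2. -4.  4. -4. -4. -1. -2.  3.]
 [ 3.  1. -4. -3.  1.  3.  1. -2.  1. -2. -0.  0.  2. -2. -3.  1.  3.  4.  1.  3. -6. -1. -2. -1. -0. -3.  1. -2.  0. -6. nan -3. -1.]
 [ 3.  6. -3. -1.  0. -2. -1. -5.  6.  2. -1. -4. -4.  2.  8. -4. -0.  2. -3. -4.  0. -4. -4. -2. nan  8. -3. -0. -2.  2. -1. -1. -1.]
 [ 1.  0. -0.  1. -1.  0. -1. -2.  3. -4. -3. -1. -1. -2. -3.  1. -1. -1.  2.  1. -2. -3.  5. -3.  1. -2.  4. -1.  4. -1.  2.  0. -1.]
 [-2. -4. -1.  1.  4.  1. -1. 11. 29. 27. 24. 37. 45. 45. 41.
[... 1424 characters left out ...]
 [ 4.  1.  4.  1.  1.  5.  5.  2.  7. 21. 31. 30. -2.  6.  5.  0. -3. -0.  3.  2.  2. -3.  5.  4. 24. 31. -2. -1. -1.  2.  4. -2. -4.]
 [ 4.  3. -0. -2.  2.  2. -0. -3.  4. -0. 14. 21. 31. 28.  3.  3.  4.  4.  5.  1.  1.  3. 29. 28. 34. -2. -0. -1.  2.  3.  1.  2.  3.]
 [-0. -2. -3. -6.  2.  0. -1. -0. -2.  7.  2. -1.  4. 13. 19. 23. 25. 31. 31. 32. 30.  0. -0. -4. -1.  0. -1.  1.  0.  3.  1. -1.  4.]
 [-1.  4.  0.  5.  1.  4.  3. -0.  1.  7.  5.  0.  1.  2.  3. -1.  0. -3.  1.  2. -2.  0.  2. -1.  4.  1.  2. -6.  5. -2.  0.  4.  3.]
 [-0.  4. -1.  1. -3. -4.  3. -4. -2.  1.  1.  1. -6.  2.  1. -2.  0.  2. -1.  6. -1.  4.  0.  3. -1.  3.  1. -5. nan  3. -1. -1. -1.]]
table 1.8483946537261557
```

View pics/crop1.png

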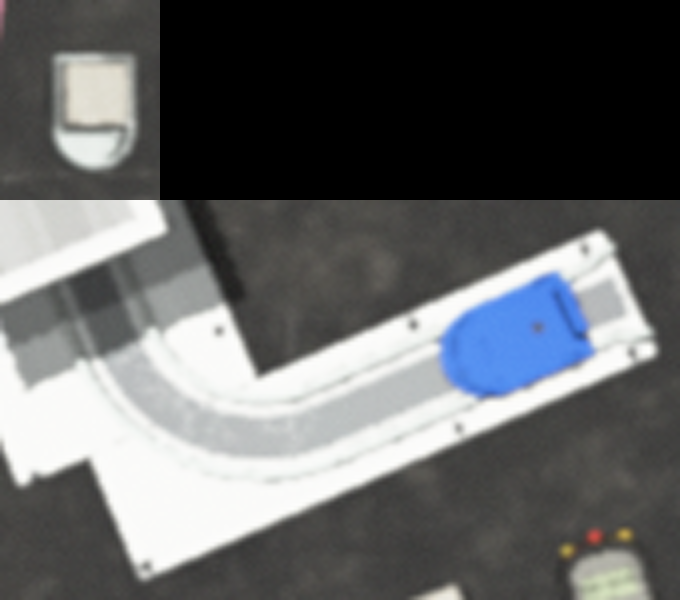

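The crop confirms it: steel D-tray with the grey cube, round end towards −x world. The carrier sits on the loading leg facing the bend. A vertical tool looks tight at the canopy edge, so I'll measure the gripper's real profile from the depth image while I fit the track and carrier.

```bash
python3 - <<'E'
from h import *
import pickle
from scipy.spatial.transform import Rotation as Ro
from scipy.optimize import least_squares
np.set_printoptions(precision=1,suppress=True,linewidth=200)
c=pickle.load(open('scene0.pkl','rb')); W=pts(c)
T=np.array([218.2,-477.1,226.1]); R=Ro.from_euler('xyz',[-3.1414,.0014,-1.142]).as_matrix()
L=((W-T)@R).reshape(-1,3); L=L[~np.isnan(L).any(1)]
L=L[(np.abs(L[:,0])<130)&(np.abs(L[:,1])<130)]
for h in range(0,300,12):
    k=(-L[:,2]>=h)&(-L[:,2]<h+12)
    if k.sum()>3: print(h,k.sum(),'x',np.percentile(L[k,0],[1,99]),'y',np.percentile(L[k,1],[1,99]))
c=pickle.load(open('top0.pkl','rb')); W=pts(c); f=c['frame']
z=W[...,2]; x=W[...,0]; y=W[...,1]
hsv=cv2.cvtColor(f,cv2.COLOR_BGR2HSV)
# carrier
m=cv2.inRange(hsv,(105,140,60),(125,255,255)); m[:175]=0;m[235:]=0;m[:,:250]=0;m[:,315:]=0
ct=max(cv2.findContours(m,0,2)[0],key=cv2.contourArea)
cp=np.array([ray(c,u,v,28)[:2] for u,v in ct[:,0]],np.float32)
print('carrier',cv2.minAreaRect(cp))
# rails: height points, near track
b=np.zeros(z.shape,bool); b[180:300,140:320]=1
b&=(z>12)&(z<21)&(cv2.dilate(m,np.ones((7,7)))==0)&(hsv[...,1]<60)&(hsv[...,2]>100)
P=np.stack([x[b],y[b]],1); print(len(P))
def sd(p,P):
    th=p[2]; e1=np.array([np.cos(th),np.sin(th)]); e2=np.array([-e1[1],e1[0]])
    q=P-p[:2]; a=q@e1; o=q@e2
    d=np.where(o<0,a+105,np.where(a>0,105-o,105-np.hypot(a,o)))  # + = inner side
    return d
# track y axis in world ~ (-x,+y): from image
p1=ray(c,150+655/4,170+350/4,4);p2=ray(c,150+145/4,170+578/4,4);d=(p2-p1)[:2]; th=np.arctan2(d[1],d[0])-np.pi/2
print('plate near edge',p1,p2,'th',th)
e1=np.array([np.cos(th),np.sin(th)]);e2=np.array([-e1[1],e1[0]])
q=P.mean(0); best=None
for ox in range(380,560,20):
  for oy in range(40,200,20):
    r=least_squares(lambda p:np.r_[np.abs(sd(p,P))-p[3]],[ox,oy,th,25],loss='soft_l1',f_scale=2)
    if best is None or r.cost<best.cost: best=r
p=best.x; r=np.abs(sd(p,P))-p[3]; print('track',p[:2],p[2],'hw',p[3],'cost',best.cost,'med',np.median(np.abs(r)))
e1=np.array([np.cos(p[2]),np.sin(p[2])]);e2=np.array([-e1[1],e1[0]])
print('carrier contour in track: ',np.array([((cp-p[:2])@e1).min(),((cp-p[:2])@e1).max(),((cp-p[:2])@e2).min(),((cp-p[:2])@e2).max()]))
k=(z>160)&(z<200)&(x>300)&(y>50)&(y<330); k[:120]=0;k[:,230:]=0
Q=np.stack([x[k],y[k]],1)-p[:2]; print('canopy pts',k.sum(),'tx',np.percentile(Q@e1,[1,50,99]),'ty',np.percentile(Q@e2,[1,50,99]))
E
```

```text
0 78 x [-58.4  58.4] y [-8.9 10.9]
12 125 x [-62.3  63.2] y [-6.9 11. ]
24 149 x [-62.6  63.9] y [-7.2 11.1]
36 151 x [-63.1  64.3] y [-9.1 10.7]
48 104 x [-63.4  65. ] y [-12.7  11. ]
60 85 x [-85.5  86.2] y [-26.7  36.2]
72 649 x [-84.9  85.6] y [-5.5 36.5]
84 627 x [-89.1  90. ] y [-19.5  36.7]
96 1012 x [-91.1  92.9] y [-30.   36.4]
108 1135 x [-92.6  93.7] y [-34.9  34.3]
120 296 x [-48.2  16.5] y [13.3 22.6]
132 310 x [-48.5  16.6] y [ 8.5 23.1]
144 153 x [-49.   17.1] y [-4.7 34.3]
156 469 x [-49.3  22.7] y [-33.5  36.6]
168 450 x [-36.4  36.4] y [-9.9 36.6]
180 253 x [-30.9  29.4] y [ 2.3 34.6]
192 398 x [-38.   38.5] y [ 4.  39.3]
204 410 x [-38.6  38.2] y [ 2.8 38.9]
216 405 x [-36.4  35.8] y [ 5.1 37.6]
228 414 x [-36.7  35.6] y [ 4.7 37.1]
240 436 x [-36.3  35.5] y [ 5.9 37.3]
252 435 x [-36.8  35.8] y [ 4.4 37.3]
264 354 x [-39.4  38.2] y [ 5.3 58.2]
276 405 x [-38.8  36.5] y [ 4.8 63.1]
288 538 x [-46.1  30.7] y [50.5 68.7]
carrier ((535.7435302734375, -159.96685791015625), (58.0352668762207, 92.86680603027344), 22.99134635925293)
921
plate near edge [ 398.8 -255.1    4. ] [250.5  75.3   4. ] th 0.4218753168387357
track [ 404.  -150.2] -3.0106496395850475 hw 32.58878415365397 cost 26127.843021428635 med 12.584194263454158
carrier contour in track:  [-166.8  -96.1  -18.1   74. ]
canopy pts 3899 tx [-326.6 -231.8  -35.4] ty [-435.2 -263.3 -179.1]
```

```bash
python3 - <<'E'
from h import *
import pickle
from scipy.optimize import least_squares
np.set_printoptions(precision=1,suppress=True,linewidth=200)
c=pickle.load(open('top0.pkl','rb')); W=pts(c); f=c['frame']; hsv=cv2.cvtColor(f,cv2.COLOR_BGR2HSV); V=hsv[...,2].astype(float)
g=(V>150)&(V<205)&(hsv[...,1]<40)
roi=np.zeros(V.shape,np.uint8)
poly=np.array([[120,335],[100,310],[150,330],[190,380],[270,400],[440,340],[450,385],[280,460],[200,455],[120,400]])/4+[150,170]
cv2.fillPoly(roi,[poly.round().astype(int)],1)
g=cv2.morphologyEx((g&(roi>0)).astype(np.uint8),cv2.MORPH_OPEN,np.ones((3,3)))
n,l,s,_=cv2.connectedComponentsWithStats(g); k=1+np.argmax(s[1:,4]); g=l==k; print('n',g.sum())
v,u=np.nonzero(g); P=np.array([ray(c,a,b,4)[:2] for a,b in zip(u,v)])
def fr(p):
    e1=np.array([np.cos(p[2]),np.sin(p[2])]); return e1,np.array([-e1[1],e1[0]])
def sd(p,P):
    e1,e2=fr(p); q=P-p[:2]; a=q@e1; o=q@e2
    return np.where((o<0)&(a<0),a+105,np.where(a>0,105-o,105-np.hypot(a,o)))
best=None
for ox in range(400,540,20):
  for oy in range(-60,140,20):
    r=least_squares(lambda p:sd(p,P),[ox,oy,.41],loss='soft_l1',f_scale=15)
    if best is None or r.cost<best.cost: best=r
p=best.x; print('track',p,'rms',np.sqrt(np.mean(sd(p,P)**2)),np.percentile(np.abs(sd(p,P)),95))
e1,e2=fr(p)
tr=lambda Q:np.stack([(Q-p[:2])@e1,(Q-p[:2])@e2],-1)
# check vs plate corners, carrier, canopy
for n,(a,b,h) in dict(near_end=(655,350,4),outer=(145,578,4),inner=(258,377,4),farend=(603,230,4),lcorner=(20,485,4),can_r=(168,228,185),can_l=(0,303,185)).items(): print(n,tr(ray(c,150+a/4,170+b/4,h)[:2]))
m=cv2.inRange(hsv,(105,140,60),(125,255,255)); m[:175]=0;m[235:]=0;m[:,:250]=0;m[:,315:]=0
cc=tr(W[(m>0)&(np.abs(W[...,2]-27)<6)][:,:2]); print('carrier',np.percentile(cc,[1,50,99],axis=0))
o=f.copy()
E=[(-105,y) for y in range(-220,1,10)]+[(-105*np.cos(t),105*np.sin(t)) for t in np.linspace(0,np.pi/2,20)]+[(x,105) for x in range(0,141,10)]
o=cv2.resize(o[110:280,100:330],(0,0),fx=3.4,fy=3.4,interpolation=cv2.INTER_CUBIC)
for off in(-21.5,0,21.5):
  for i,(a,b) in enumerate(E):
    if i+1<len(E):
        t=np.array(E[i+1])-E[i]; t=t/np.linalg.norm(t); q=np.array([a,b])+off*np.array([-t[1],t[0]])
        w=np.r_[p[:2]+q[0]*e1+q[1]*e2,4.]; px=cv2.projectPoints(w[None],np.array(c['rvec'],float),np.array(c['tvec'],float),np.array([[c['fx'],0,c['cx']],[0,c['fy'],c['cy']],[0,0,1.]]),None)[0].ravel()
        cv2.circle(o,tuple(((px-[100,110]+.5)*3.4).round().astype(int)),1,(0,0,255),-1)
cv2.imwrite('pics/track.png',o)
E
```

```text
Traceback (most recent call last):
ValueError: attempt to get argmax of an empty sequence
```

```bash
cat > fit.py <<'E'
from h import *
import pickle
from scipy.optimize import least_squares
np.set_printoptions(precision=1,suppress=True,linewidth=200)
c=pickle.load(open('top0.pkl','rb')); W=pts(c); f=c['frame']; hsv=cv2.cvtColor(f,cv2.COLOR_BGR2HSV); V=hsv[...,2].astype(float)
g=(V>150)&(V<215)&(hsv[...,1]<40)
roi=np.zeros(V.shape,np.uint8)
poly=np.array([[120,335],[100,340],[150,330],[190,380],[270,400],[440,340],[450,385],[280,460],[200,455],[120,400]])/4+[150,120]
cv2.fillPoly(roi,[poly.round().astype(int)],1)
g=cv2.morphologyEx((g&(roi>0)).astype(np.uint8),cv2.MORPH_OPEN,np.ones((3,3)))
n,l,s,_=cv2.connectedComponentsWithStats(g); k=1+np.argmax(s[1:,4]); g=l==k; print('n',g.sum())
v,u=np.nonzero(g); P=np.array([ray(c,a,b,4)[:2] for a,b in zip(u,v)])
def fr(p):
    e1=np.array([np.cos(p[2]),np.sin(p[2])]); return e1,np.array([-e1[1],e1[0]])
def sd(p,P):
    e1,e2=fr(p); q=P-p[:2]; a=q@e1; o=q@e2
    return np.where((o<0)&(a<0),a+105,np.where(a>0,105-o,105-np.hypot(a,o)))
best=None
for ox in range(440,600,20):
  for oy in range(-60,140,20):
    r=least_squares(lambda p:sd(p,P),[ox,oy,.41],loss='soft_l1',f_scale=15)
    if best is None or r.cost<best.cost: best=r
p=best.x; print('track',p[:2],'th %.4f'%p[2],'rms',np.sqrt(np.mean(sd(p,P)**2)),np.percentile(np.abs(sd(p,P)),95))
e1,e2=fr(p)
tr=lambda Q:np.stack([(Q-p[:2])@e1,(Q-p[:2])@e2],-1)
for n,(a,b,h) in dict(near_end=(655,350,4),outer=(145,578,4),inner=(258,377,4),farend=(603,230,4),lcorner=(20,485,4),can_r=(168,228,185),can_l=(0,303,185)).items(): print(n,tr(ray(c,150+a/4,120+b/4,h)[:2]))
m=cv2.inRange(hsv,(105,140,60),(125,255,255)); m[:175]=0;m[235:]=0;m[:,:250]=0;m[:,315:]=0
cc=tr(W[(m>0)&(np.abs(W[...,2]-27)<6)][:,:2]); print('carrier',np.percentile(cc,[1,50,99],axis=0))
kk=(W[...,2]>165)&(W[...,2]<200); kk[:110]=0; kk[230:]=0; kk[:,:90]=0;kk[:,200:]=0
print('canopy',kk.sum(),np.percentile(tr(W[kk][:,:2]),[1,50,99],axis=0))
E=[(-105,y) for y in range(-220,1,10)]+[(-105*np.cos(t),105*np.sin(t)) for t in np.linspace(0,np.pi/2,20)]+[(x,105) for x in range(0,141,10)]
o=cv2.resize(f[110:280,100:330],(0,0),fx=3.4,fy=3.4,interpolation=cv2.INTER_CUBIC)
for off in(-21.5,0,21.5):
  for i,(a,b) in enumerate(E[:-1]):
        t=np.array(E[i+1])-E[i]; t=t/np.linalg.norm(t); q=np.array([a,b])+off*np.array([-t[1],t[0]])
        w=np.r_[p[:2]+q[0]*e1+q[1]*e2,4.]; px=cv2.projectPoints(w[None],np.array(c['rvec'],float),np.array(c['tvec'],float),np.array([[c['fx'],0,c['cx']],[0,c['fy'],c['cy']],[0,0,1.]]),None)[0].ravel()
        cv2.circle(o,tuple(((px-[100,110]+.5)*3.4).round().astype(int)),1,(0,0,255),-1)
cv2.imwrite('pics/track.png',o)
E
python3 fit.py
```

```text
n 847
track [577.    6.1] th 0.4451 rms 7.147603455043323 11.900252175214458
near_end [-154.3 -216.5]
outer [-147.4  150.8]
inner [-58.4  29.3]
farend [ -66.7 -220.1]
lcorner [-56.7 200.5]
can_r [15.1 28.4]
can_l [ 16.3 133.4]
carrier [[-137.1 -172.6]
 [-109.7 -132.3]
 [ -81.8  -88.1]]
canopy 3789 [[ 17.8  29. ]
 [ 80.2 108.5]
 [162.5 186.9]]fit.py:35: RuntimeWarning: invalid value encountered in divide
  t=np.array(E[i+1])-E[i]; t=t/np.linalg.norm(t); q=np.array([a,b])+off*np.array([-t[1],t[0]])
fit.py:37: RuntimeWarning: invalid value encountered in cast
  cv2.circle(o,tuple(((px-[100,110]+.5)*3.4).round().astype(int)),1,(0,0,255),-1)
Traceback (most recent call last):
  File "fit.py", line 37, in <module>
    cv2.circle(o,tuple(((px-[100,110]+.5)*3.4).round().astype(int)),1,(0,0,255),-1)
    ~~~~~~~~~~^^^^^^^^^^^^^^^^^^^^^^^^^^^^^^^^^^^^^^^^^^^^^^^^^^^^^^^^^^^^^^^^^^^^^
cv2.error: OpenCV(4.12.0) :-1: error: (-5:Bad argument) in function 'circle'
> Overload resolution failed:
>  - Can't parse 'center'. Sequence item with index 0 has a wrong type
>  - Can't parse 'center'. Sequence item with index 0 has a wrong type
```

```bash
python3 - <<'E'
import re
s=open('fit.py').read().split("E=[(-105")[0]
s+='''
pl=((V>140)&(hsv[...,1]<40)).astype(np.uint8)
def edge(A,B,h,dirn,thr=140):
    # subpixel crossing along normals between track pts A->B (search +-10mm)
    K=np.array([[c['fx'],0,c['cx']],[0,c['fy'],c['cy']],[0,0,1.]]); out=[]
    A=np.array(A,float);B=np.array(B,float);t=(B-A)/np.linalg.norm(B-A);nn=np.array([-t[1],t[0]])*dirn
    for s_ in np.linspace(0,1,60):
        q=A+s_*(B-A)+np.arange(-14,14,.5)[:,None]*nn
        w=np.c_[p[:2]+q[:,:1]*e1+q[:,1:]*e2,np.full(len(q),h)]
        px=cv2.projectPoints(w,np.array(c['rvec'],float),np.array(c['tvec'],float),K,None)[0].reshape(-1,2).astype(np.float32)
        pr=cv2.remap(V.astype(np.float32),px[:,0],px[:,1],cv2.INTER_LINEAR).ravel()
        i=np.nonzero((pr[:-1]>thr)&(pr[1:]<=thr))[0]
        if len(i): out.append(q[i[-1]]+nn*.5*(pr[i[-1]]-thr)/(pr[i[-1]]-pr[i[-1]+1]))
    out=np.array(out); vx,vy,x0,y0=cv2.fitLine(out.astype(np.float32),cv2.DIST_HUBER,0,.01,.01).ravel()
    d=np.array([vx,vy])*np.sign(np.dot([vx,vy],t)); print(len(out),'rel ang',np.arctan2(t[0]*d[1]-t[1]*d[0],t@d),'mid',x0,y0)
print('near edge');edge((-154,-190),(-148,130),4,1)
print('far edge');edge((-66,-200),(-59,10),4,-1)
print('canopy front');edge((15,35),(16,130),185,1,190)
'''
open('fit2.py','w').write(s)
E
python3 fit2.py
python3 - <<'E'
from h import *
import pickle
c=pickle.load(open('top0.pkl','rb')); f=c['frame'];hsv=cv2.cvtColor(f,cv2.COLOR_BGR2HSV)
a=cv2.resize(f[165:230,245:325],(0,0),fx=9,fy=9,interpolation=cv2.INTER_CUBIC); cv2.imwrite('pics/carr.png',a)
E
```

```text
n 847
track [577.    6.1] th 0.4451 rms 7.147603455043323 11.900252175214458
near_end [-154.3 -216.5]
outer [-147.4  150.8]
inner [-58.4  29.3]
farend [ -66.7 -220.1]
lcorner [-56.7 200.5]
can_r [15.1 28.4]
can_l [ 16.3 133.4]
carrier [[-137.1 -172.6]
 [-109.7 -132.3]
 [ -81.8  -88.1]]
canopy 3789 [[ 17.8  29. ]
 [ 80.2 108.5]
 [162.5 186.9]]
near edge
60 rel ang -0.007134992513662164 mid -152.10574 -29.979267
far edge
60 rel ang 0.007537858565905523 mid -59.696575 -95.449776
canopy front
60 rel ang -0.014472217928837842 mid 16.334257 82.49122
```

View pics/carr.png

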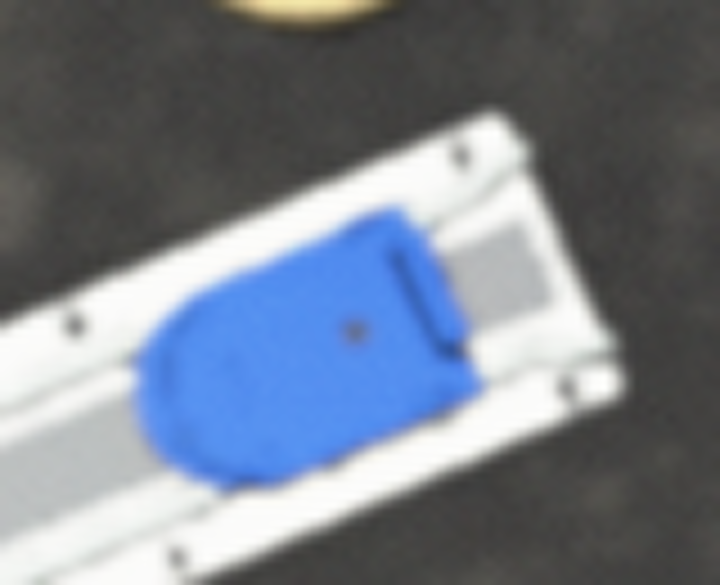

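```bash
python3 - > out.txt <<'E'
exec(open('fit.py').read().split("best=None")[0])
th=.4194
best=None
for ox in range(540,620,20):
  for oy in range(-40,60,20):
    r=least_squares(lambda q:sd([q[0],q[1],th],P),[ox,oy])
    if best is None or r.cost<best.cost: best=r
p=np.r_[best.x,th]; e1,e2=fr(p); tr=lambda Q:np.stack([(Q-p[:2])@e1,(Q-p[:2])@e2],-1)
print('track',p[:2],'rms',np.sqrt(np.mean(sd(p,P)**2)))
old=np.array([577.,6.1,.4451]); a1,a2=fr(old)
for n,q in dict(near=(-152.1,-30),far=(-59.7,-95.4),can=(16.33,82.5)).items(): print(n,tr(old[:2]+q[0]*a1+q[1]*a2))
for n,(a,b,h) in dict(can_r=(168,228,185),can_l=(0,303,185)).items(): print(n,tr(ray(c,150+a/4-.4,120+b/4-.4,h)[:2]))
S=hsv[...,1].astype(np.float32); S[hsv[...,2]<80]=0
R=cv2.resize(S[165:230,245:325],(0,0),fx=8,fy=8,interpolation=cv2.INTER_LINEAR); H=cv2.resize(hsv[165:230,245:325,0],(0,0),fx=8,fy=8,interpolation=cv2.INTER_NEAREST)
for t in(80,100,120):
    m=((R>t)&(H>95)).astype(np.uint8); ct=max(cv2.findContours(m,0,1)[0],key=cv2.contourArea)[:,0]
    q=np.array([ray(c,245+(u+.5)/8-.5,165+(v+.5)/8-.5,25)[:2] for u,v in ct],np.float32)
    r=cv2.minAreaRect(q); k=tr(q); print(t,r,np.radians(r[2]),'trk',tr(np.array(r[0])),k.min(0),k.max(0))
w=ray(c,245+(355+.5)/9-.5,165+(332+.5)/9-.5,25)[:2]; print('dot',w,tr(w))
E
cat out.txt
```

```text
n 847
track [577.4   6.8] rms 7.163432400616111
near [-151.9  -34.4]
far [-57.9 -97.4]
can [13.6 82.4]
can_r [14.9 28.8]
can_l [ 13.5 133.8]
80 ((535.112548828125, -160.25241088867188), (61.93909454345703, 99.2046890258789), 25.317975997924805) 0.4418820411046849 trk [-106.6 -135.3] [-137.3 -184.9] [-74.9 -85.7]
100 ((535.0599365234375, -160.35289001464844), (60.666770935058594, 97.60619354248047), 25.371042251586914) 0.4428082219527872 trk [-106.7 -135.4] [-136.7 -184.1] [-75.6 -86.6]
120 ((535.0490112304688, -160.48681640625), (59.33433532714844, 96.1058120727539), 25.360877990722656) 0.4426308221346743 trk [-106.8 -135.5] [-135.9 -183.4] [-76.3 -87.5]
dot [ 543.9 -176.4] [-105.2 -153.7]
```

Measured so far:
- **Tray:** (489.7, −406), heading 179.5°.
- **Carrier nest:** about (535, −160), heading 115.4°.
- **Track:** origin (577.4, 6.8), rotation 24.03°.

The gripper profile shows that with tool +x leading and the jaws open, the finger back can reach the push face. The crossbar stays under the canopy and the wrist stays outside it. Next I move above the tray.

```bash
python3 -m pendant '[{"linear":[50,10,-20],"twist":10},{"linear":[275.4,71.5,-100],"twist":154.9},{"linear":[275.4,71.5,-100],"twist":154.9},{"linear":[275.4,71.5,-100],"twist":154.9},{"linear":[275.4,71.5,-100],"twist":154.9},{"linear":[275.4,71.5,-100],"twist":154.9},{"linear":[275.4,71.5,-100],"twist":154.9},{"linear":[275.4,71.5,-100],"twist":154.9},{"linear":[275.4,71.5,-100],"twist":154.9},{"linear":[275.4,71.5,-100],"twist":154.9},{"linear":[275.4,71.5,-100],"twist":154.9},{"linear":[275.4,71.5,-100],"twist":154.9},{"linear":[275.4,71.5,-100],"twist":154.9},{"linear":[275.4,71.5,-100],"twist":154.9},{"linear":[275.4,71.5,-100],"twist":154.9},{"linear":[275.4,71.5,-100],"twist":154.9},{"linear":[275.4,71.5,-100],"twist":154.9},{"linear":[275.4,71.5,-100],"twist":154.9}]' 0
python3 - <<'E'
from h import *
import pickle
c=cap('wrist'); pickle.dump(c,open('w1.pkl','wb')); cv2.imwrite('pics/w1.png',cv2.resize(c['frame'],(672,504)))
o=bot.get_obs(); print(o['tool_pos'],np.degrees(o['tcp_rot']),o['joint_positions'])
E
```

```text
time: 2.35
tool_pos: [493.6, -406.0, 126.6]
tcp_rot: [-3.141, -0.0, 1.56]
contact_force: [-0.5, -0.2, 0.7]
grip_width: 91.7
[ 493.68658966 -405.94516998  126.67373547] [-1.79996672e+02 -1.20379181e-02  8.94222190e+01] [-8.08047452e-01  6.35035595e-01  1.32077120e+00  1.13391071e-04
  1.18597683e+00 -2.36880218e+00]
```

View pics/w1.png

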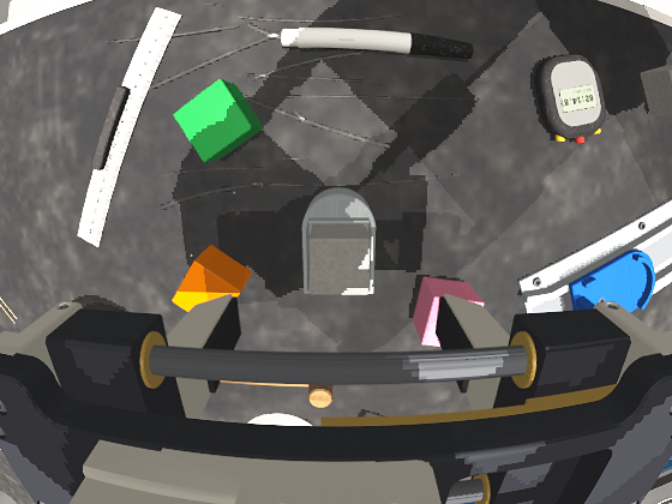

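The wrist view shows the tray centred between the fingers, at (339,245). I'll check the finger clearance to pink and orange, then descend.

```bash
python3 - <<'E'
from h import *
import pickle
c=pickle.load(open('top0.pkl','rb')); W=pts(c)
for n,(u,v) in dict(pink=(478,281),orange=(575,293),spareA=(503,206),mallet=(530,250)).items():
    u=int(u/1.4);v=int(v/1.4); r=W[v-14:v+15,u-14:u+15].reshape(-1,3); r=r[(r[:,2]>25)]
    if len(r): print(n,np.percentile(r,[2,98],axis=0).round())
E
```

```text
pink [[ 526. -342.   27.]
 [ 567. -302.   45.]]
orange [[ 500. -525.   28.]
 [ 547. -478.   46.]]
spareA [[ 664. -393.   28.]
 [ 709. -348.   45.]]
mallet [[ 598. -458.   26.]
 [ 614. -413.   53.]]
```

```bash
python3 -m pendant '[{"linear":[0,0,-50],"twist":0},{"linear":[0,0,-90],"twist":0},{"linear":[0,0,-112],"twist":0},{"linear":[0,0,-118.7],"twist":0},{"linear":[0,0,-118.7],"twist":0},{"linear":[0,0,-118.7],"twist":0}]' 0
python3 -m pendant '[{"linear":[0,0,0],"twist":0},{"linear":[0,0,0],"twist":0},{"linear":[0,0,0],"twist":0},{"linear":[0,0,0],"twist":0},{"linear":[0,0,0],"twist":0},{"linear":[0,0,0],"twist":0},{"linear":[0,0,0],"twist":0},{"linear":[0,0,0],"twist":0}]' 255
python3 -m pendant '[{"linear":[0,0,20],"twist":0},{"linear":[0,0,60],"twist":0},{"linear":[0,0,110],"twist":0},{"linear":[0,0,110],"twist":0},{"linear":[0,0,110],"twist":0}]'
```

```text
time: 3.15
tool_pos: [494.4, -406.7, 9.5]
tcp_rot: [3.14, 0.002, 1.561]
contact_force: [0.5, -0.2, 0.6]
grip_width: 91.8
time: 4.15
tool_pos: [493.7, -405.9, 8.0]
tcp_rot: [-3.142, -0.0, 1.561]
contact_force: [-0.4, 1.0, 0.8]
grip_width: 49.7
time: 4.78
tool_pos: [493.0, -405.4, 116.7]
tcp_rot: [-3.14, -0.002, 1.561]
contact_force: [-0.3, 0.6, -2.6]
grip_width: 49.8
```

```bash
python3 -m pendant '[{"linear":[8,45,0],"twist":-10},{"linear":[16,90,0],"twist":-20},{"linear":[24,135,0],"twist":-30},{"linear":[33,180,0],"twist":-40},{"linear":[40,220,0],"twist":-50},{"linear":[43.3,241.6,-10],"twist":-60},{"linear":[43.3,241.6,-18],"twist":-64.1},{"linear":[43.3,241.6,-18],"twist":-64.1},{"linear":[43.3,241.6,-18],"twist":-64.1},{"linear":[43.3,241.6,-18],"twist":-64.1}]'
python3 - <<'E'
from h import *
import pickle
c=cap('wrist'); pickle.dump(c,open('w2.pkl','wb')); cv2.imwrite('pics/w2.png',cv2.resize(c['frame'],(784,588)))
t=cap('top'); pickle.dump(t,open('t2.pkl','wb'))
o=bot.get_obs(); print(o['tool_pos'],np.degrees(o['tcp_rot']),o['joint_positions'])
E
```

```text
time: 6.02
tool_pos: [536.9, -164.8, 100.0]
tcp_rot: [-3.142, -0.0, 0.443]
contact_force: [-0.2, -0.4, -3.3]
grip_width: 49.6
[ 536.99935401 -164.71549409  100.17532814] [ 1.79987717e+02 -1.49507070e-02  2.53641490e+01] [-4.34098941e-01  5.35960220e-01  1.59089522e+00  7.47293384e-05
  1.01440552e+00 -8.76826282e-01]
```

View pics/w2.png

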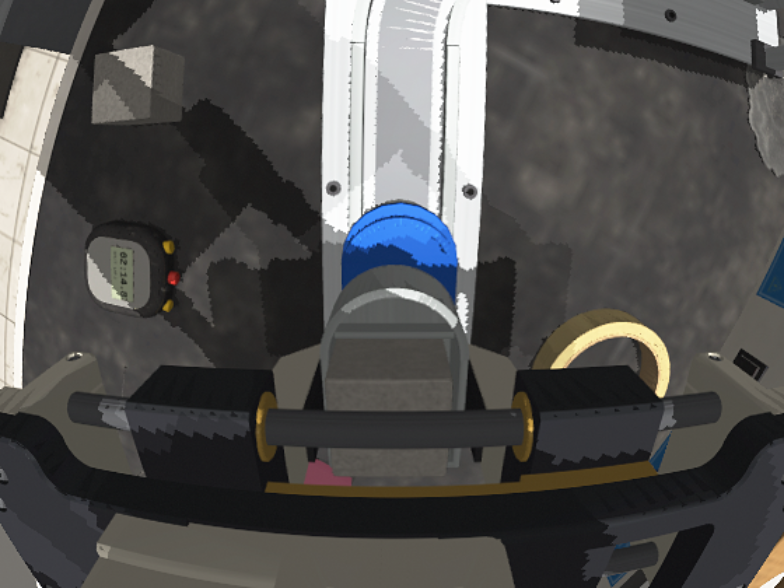

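```bash
cat >> h.py <<'E'
def fpts(c,u,v,h=None):
    "fisheye: pixel -> world, by depth (h None) or plane z=h"
    R,_=cv2.Rodrigues(np.array(c['rvec'],float)); t=np.array(c['tvec'],float).ravel()
    a=(np.asarray(u,float)-c['cx'])/c['fx']; b=(np.asarray(v,float)-c['cy'])/c['fy']; r=np.hypot(a,b)+1e-12
    d=np.stack([a/r*np.sin(r),b/r*np.sin(r),np.cos(r)],-1)
    if h is None:
        z=c['z_map'][np.asarray(v).astype(int),np.asarray(u).astype(int)]
        return (d/d[...,2:]*z[...,None]-t)@R
    w=d@R; o=-R.T@t
    return o+w*((h-o[2])/w[...,2])[...,None]
E
python3 - <<'E'
from h import *
import pickle
np.set_printoptions(precision=1,suppress=True,linewidth=200)
c=pickle.load(open('w2.pkl','rb')); f=c['frame']; hsv=cv2.cvtColor(f,cv2.COLOR_BGR2HSV)
R,_=cv2.Rodrigues(np.array(c['rvec'],float)); print('cam',-R.T@np.array(c['tvec']).ravel(),c['fx'],c['cx'],c['cy'])
m=cv2.inRange(hsv,(100,120,40),(125,255,255)); m[:135]=0;m[225:]=0;m[:,:230]=0;m[:,340:]=0
ct=max(cv2.findContours(m,0,1)[0],key=cv2.contourArea)[:,0]
H=np.radians(25.36); e=np.array([np.cos(H+np.pi/2),np.sin(H+np.pi/2)]); s=np.array([np.cos(H),np.sin(H)])
N=np.array([535.27,-160.8])
q=(fpts(c,ct[:,0],ct[:,1],25.)[:,:2]-N); X=q@e;Y=q@s
k=np.argsort(X); 
print('deck contour: max X',X.max(),'Y range by X')
for x in range(15,50,3):
    kk=np.abs(X-x)<2
    if kk.any(): print(x,Y[kk].min(),Y[kk].max(),(Y[kk].min()+Y[kk].max())/2)
# tray rim via depth near z 120-126
vv,uu=np.mgrid[180:345,215:345]; w=fpts(c,uu,vv)
T=np.array([537.0,-164.7]); 
for lo,hi in((117,127),(128,145)):
    kk=(w[...,2]>lo)&(w[...,2]<hi)&(c['z_map'][vv,uu]>0); d=w[kk][:,:2]-T; X=d@e;Y=d@s
    print(lo,kk.sum(),'X',np.percentile(X,[1,99]))
    for x in range(-20,45,5):
        g=np.abs(X-x)<2.5
        if g.sum()>4: print('  ',x,np.percentile(Y[g],[2,98]),np.percentile(Y[g],[2,98]).mean(), w[kk][g][:,2].mean())
E
```

```text
cam [502.  -89.2 259.2] 325.19226210127806 281.3241686547631 207.7686285825553
deck contour: max X 53.13336102651373 Y range by X
15 -27.41724426336599 33.46183810986534 3.022296923249675
18 -27.31614638214166 34.02169238762373 3.352773002741035
21 -27.21853804760273 33.99391593058855 3.3876889414929092
24 -27.124355838326114 33.885356115000604 3.3805001383372453
27 -27.055931234481275 33.054758461422274 2.9994136134705
30 -26.222375473341636 32.95556349750266 3.366594012080512
33 -25.397103117822553 32.11362335841561 3.358260120296528
36 -24.57977706196827 30.537196428144405 2.978709683088068
39 -23.03324329377335 29.715013942731154 3.3408853244789025
42 -21.49927905850266 28.16329066807345 3.332005804785396
45 -17.773487875513673 24.409201697335618 3.3178569109109723
48 -14.817885083782034 21.43358345511569 3.3078491856668286
117 3038 X [-28.2  41.4]
   -20 [-24.1  25. ] 0.48106964302922783 123.30285264709285
   -5 [-24.3  25.4] 0.5661834056622403 122.00176864358288
   0 [-24.5  25.5] 0.5098672604911645 123.12350825322991
   5 [-24.4  25.8] 0.7134855606972366 123.05178589741358
   
[... 198 characters left out ...]
763865616327646 123.09327841306533
   30 [-20.9  22. ] 0.5476489904164641 122.74134348398204
   35 [-17.6  19.2] 0.7939142510075783 122.43389781432997
   40 [-11.4  13.1] 0.8684868091918831 121.87330149866361
128 4978 X [-22.6  16.6]
   -20 [-19.9  18. ] -0.9308628527177198 136.24885470735512
   -15 [-20.3  18. ] -1.1518333200158768 136.2251432303201
   -10 [-20.2  18.1] -1.0358348770316947 136.4493770538576
   -5 [-24.3  25.9] 0.7884241223289834 143.68218315253105
   0 [-24.5  25.7] 0.5943543166424821 129.53438754039732
   5 [-24.3  25.6] 0.652202556955034 135.8558888345652
   10 [-27.9  27.8] -0.02730864585841708 136.23643010819558
   15 [-20.6  18.1] -1.2260250158014312 134.16506185281455
```

The wrist and top views disagree on the carrier by about 2.5 mm sideways. I'll take a second wrist view turned by 180° so the camera-mount bias cancels.

```bash
python3 -m pendant '[{"linear":[0,0,0],"twist":-10},{"linear":[0,0,0],"twist":-20},{"linear":[0,0,0],"twist":-30},{"linear":[0,0,0],"twist":-40},{"linear":[0,0,0],"twist":-50},{"linear":[0,0,0],"twist":-60},{"linear":[0,0,0],"twist":-70},{"linear":[0,0,0],"twist":-80},{"linear":[0,0,0],"twist":-90},{"linear":[0,0,0],"twist":-100},{"linear":[0,0,0],"twist":-110},{"linear":[0,0,0],"twist":-120},{"linear":[0,0,0],"twist":-130},{"linear":[0,0,0],"twist":-140},{"linear":[0,0,0],"twist":-150},{"linear":[0,0,0],"twist":-160},{"linear":[0,0,0],"twist":-170},{"linear":[0,0,0],"twist":-179},{"linear":[0,0,0],"twist":-179},{"linear":[0,0,0],"twist":-179}]'
python3 - <<'E'
from h import *
import pickle
np.set_printoptions(precision=1,suppress=True,linewidth=200)
c=cap('wrist'); pickle.dump(c,open('w3.pkl','wb')); cv2.imwrite('pics/w3.png',cv2.resize(c['frame'],(672,504)))
o=bot.get_obs(); print(o['tool_pos'],np.degrees(o['tcp_rot']),o['grip_width'])
E
```

```text
time: 8.62
tool_pos: [537.0, -164.5, 100.1]
tcp_rot: [-3.141, 0.0, -2.678]
contact_force: [-0.2, -1.0, -3.7]
grip_width: 49.6
[ 537.  -164.4  100.1] [-180.     0.  -153.5] 49.83514349671505
```

View pics/w3.png

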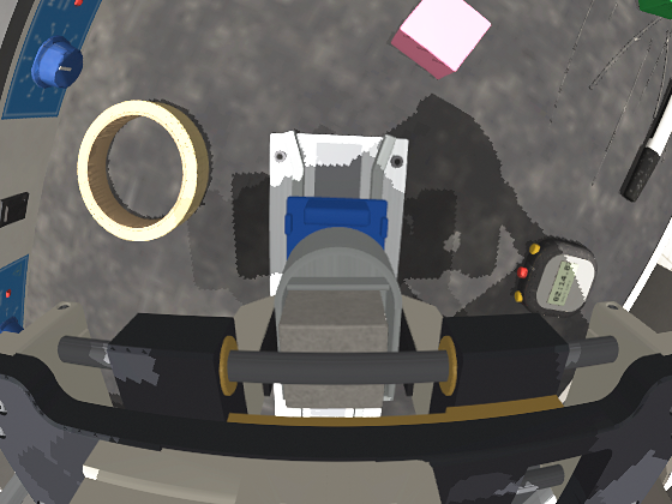

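```bash
python3 - <<'E'
from h import *
import pickle
np.set_printoptions(precision=1,suppress=True,linewidth=200)
H=np.radians(25.36); e=np.array([np.cos(H+np.pi/2),np.sin(H+np.pi/2)]); s=np.array([np.cos(H),np.sin(H)])
N=np.array([535.27,-160.8])
c=pickle.load(open('w3.pkl','rb')); f=c['frame']; hsv=cv2.cvtColor(f,cv2.COLOR_BGR2HSV)
m=cv2.inRange(hsv,(100,120,30),(125,255,255)); m[:150]=0;m[225:]=0;m[:,:225]=0;m[:,340:]=0
ct=max(cv2.findContours(m,0,1)[0],key=cv2.contourArea)[:,0]
print(ct.min(0),ct.max(0))
q=(fpts(c,ct[:,0],ct[:,1],25.)[:,:2]-N); X=q@e;Y=q@s
for x in range(-56,-10,3):
    kk=np.abs(X-x)<2
    if kk.any(): print(x,Y[kk].min(),Y[kk].max(),(Y[kk].min()+Y[kk].max())/2)
# depth of blue: X,Y,Z clusters
v,u=np.nonzero(m); w=fpts(c,u,v); d=w[:,:2]-N; X=d@e;Y=d@s
for lo,hi in((20,30),(30,48),(50,60)):
    k=(w[:,2]>lo)&(w[:,2]<hi); print(lo,k.sum(),'X',np.percentile(X[k],[2,98]),'Y',np.percentile(Y[k],[2,98]))
vv,uu=np.mgrid[180:345,215:345]; w=fpts(c,uu,vv); T=np.array([537.0,-164.4])
kk=(w[...,2]>117)&(w[...,2]<127)&(c['z_map'][vv,uu]>0); d=w[kk][:,:2]-T; a=np.radians(1.0); R2=np.array([[np.cos(a),-np.sin(a)],[np.sin(a),np.cos(a)]]); e2=R2@e;s2=R2@s; X=d@e2;Y=d@s2
for x in(-30,-25,-20): 
    g=np.abs(X-x)<2.5; print('tray',x,np.percentile(Y[g],[2,98]),np.percentile(Y[g],[2,98]).mean())
print('front',X.min())
# plate screws in both views + top
# front view deck by depth for reference
c=pickle.load(open('w2.pkl','rb')); hsv=cv2.cvtColor(c['frame'],cv2.COLOR_BGR2HSV)
m=cv2.inRange(hsv,(100,120,30),(125,255,255)); m[:135]=0;m[225:]=0;m[:,:230]=0;m[:,340:]=0
v,u=np.nonzero(m); w=fpts(c,u,v); d=w[:,:2]-N; X=d@e;Y=d@s
for lo,hi in((20,30),(30,40)):
    k=(w[:,2]>lo)&(w[:,2]<hi); print('w2',lo,k.sum(),'X',np.percentile(X[k],[1,99.5]),'Y',np.percentile(Y[k],[1,99]),np.median(w[k,2]))
E
```

```text
[237 164] [322 215]
-44 -27.38885113190322 32.82739406698502 2.719271467540901
-41 -28.273714850996633 32.85584393334821 2.291064541175789
-38 -28.310177414771374 32.88760817326666 2.2887153792476447
-35 -27.824064344238458 32.92272192292442 2.5493287893429795
-32 -28.727063374486036 33.712865966450416 2.4929012959821897
-29 -28.886035787797965 33.745816605116474 2.4298904086592543
-26 -29.049074758242067 34.549467324239956 2.750196282998944
-23 -29.090480223711314 34.60273093567659 2.756125355982638
-20 -28.541914706422826 34.60273093567659 3.0304081146268818
-17 -27.82454152065776 33.191704599773985 2.683581539558112
-14 -27.401853999556316 33.250569506613076 2.92435775352838
-11 -27.445078556744836 33.29715835361056 2.9260398984328635
20 1290 X [-43.2 -11.4] Y [-27.   32.7]
30 377 X [-43.8 -23. ] Y [-27.6  32.7]
50 868 X [-43.7 -34.4] Y [-14.9  19.3]
tray -30 [-18.9  21.4] 1.2101698399637257
tray -25 [-21.6  23.8] 1.0836921499942385
tray -20 [-23.4  25.2] 0.885507619956936
front -39.20617789430376
w2 20 2870 X [ 6.5 52. ] Y [-26.6  33. ] 25.961460895197874
w2 30 578 X [27.  46.1] Y [-23.8  30.3] 34.232076189874405
```

```bash
python3 - <<'E'
from h import *
import pickle
np.set_printoptions(precision=1,suppress=True,linewidth=200)
c=pickle.load(open('w1.pkl','rb')); vv,uu=np.mgrid[140:260,230:330]; w=fpts(c,uu,vv)
k=(w[...,2]>38)&(w[...,2]<50)&(c['z_map'][vv,uu]>0); print('w1 cube',cv2.minAreaRect(w[k][:,:2].astype(np.float32)))
k=(w[...,2]>24)&(w[...,2]<36)&(c['z_map'][vv,uu]>0)&(abs(w[...,1]+406)<35); print('w1 tray',np.percentile(w[k],[1,99],axis=0))
t=pickle.load(open('top0.pkl','rb')); W=pts(t)
def circ(h,w):
    k=(w[...,2]>18)&(w[...,2]<30); 
    ok=cv2.inRange(h,(10,40,120),(35,200,255))>0
    p=w[k&ok][:,:2].astype(np.float32); return len(p),cv2.minEnclosingCircle(p) if len(p)<1 else (np.percentile(p,[1,99],axis=0).ravel(),np.percentile(p,[1,99],axis=0).mean(0))
h=cv2.cvtColor(t['frame'],cv2.COLOR_BGR2HSV); S=np.s_[125:175,250:305]; print('top tape',circ(h[S],W[S]))
c=pickle.load(open('w3.pkl','rb')); vv,uu=np.mgrid[0:420,0:560]; w=fpts(c,uu,vv); h=cv2.cvtColor(c['frame'],cv2.COLOR_BGR2HSV); S=np.s_[75:210,55:185]; print('w3 tape',circ(h[S],w[S]))
# plate screws: w3 px (280,157),(396,161)/1.2 ; w2 (333,188),(470,191)/1.4 ; top carr.png (462,155),(567,388) ; (75,325),(178,557)
g=lambda x,y,s:(np.array([(x+.5)/s-.5]),np.array([(y+.5)/s-.5]))
for q in((280,157),(396,161)): print('w3 screw',fpts(c,*g(*q,1.2),4.)[0][:2])
c2=pickle.load(open('w2.pkl','rb'))
for q in((333,188),(470,191)): print('w2 screw',fpts(c2,*g(*q,1.4),4.)[0][:2])
for q in((462,155),(567,388),(75,325),(178,557)): print('top screw',ray(t,245+(q[0]+.5)/9-.5,165+(q[1]+.5)/9-.5,4)[:2])
E
```

```text
w1 cube ((500.3556213378906, -403.6258239746094), (40.184120178222656, 40.54879379272461), 89.15239715576172)
w1 tray [[ 454.4 -428.8   24.3]
 [ 524.3 -379.    35. ]]
top tape (368, (array([ 639.3, -205.2,  731.5, -115. ]), array([ 685.4, -160.1])))
w3 tape (1028, (array([ 639.1, -204.6,  728.3, -112.5]), array([ 683.7, -158.5])))
w3 screw [ 599.9 -203.9]
w3 screw [ 530.8 -235.4]
w2 screw [ 479.7 -121.9]
w2 screw [549.9 -90.3]
top screw [ 599.9 -208.3]
top screw [ 530.4 -239.3]
top screw [548.4 -94. ]
top screw [ 479.9 -125. ]
```

Screws and the tape roll seen by the wrist from both sides show the top camera reads about 3.8 mm low in y here. Corrected values: nest ≈ (536.0, −156.6), track origin ≈ (577.8, 10.6). I'll turn back and lower to just above the nest wall.

```bash
python3 -m pendant '[{"linear":[0.8,4.1,0],"twist":10},{"linear":[0.8,4.1,0],"twist":20},{"linear":[0.8,4.1,0],"twist":30},{"linear":[0.8,4.1,0],"twist":40},{"linear":[0.8,4.1,0],"twist":50},{"linear":[0.8,4.1,0],"twist":60},{"linear":[0.8,4.1,0],"twist":70},{"linear":[0.8,4.1,0],"twist":80},{"linear":[0.8,4.1,0],"twist":90},{"linear":[0.8,4.1,0],"twist":100},{"linear":[0.8,4.1,0],"twist":110},{"linear":[0.8,4.1,0],"twist":120},{"linear":[0.8,4.1,0],"twist":130},{"linear":[0.8,4.1,0],"twist":140},{"linear":[0.8,4.1,0],"twist":150},{"linear":[0.8,4.1,0],"twist":160},{"linear":[0.8,4.1,0],"twist":170},{"linear":[0.8,4.1,0],"twist":179},{"linear":[0.8,4.1,-10],"twist":179},{"linear":[0.8,4.1,-20],"twist":179}]'
python3 -m pendant '[{"linear":[0,0,-12],"twist":0},{"linear":[0,0,-24],"twist":0},{"linear":[0,0,-32],"twist":0},{"linear":[0,0,-36],"twist":0},{"linear":[0,0,-36],"twist":0},{"linear":[0,0,-36],"twist":0}]'
python3 - <<'E'
from h import *
import pickle
c=cap('wrist'); pickle.dump(c,open('w4.pkl','wb')); cv2.imwrite('pics/w4.png',cv2.resize(c['frame'][100:400,180:400],(660,600*3//2*220*300//220//300*1 if 0 else 600),interpolation=cv2.INTER_CUBIC))
E
```

```text
time: 11.18
tool_pos: [537.6, -160.2, 79.2]
tcp_rot: [-3.141, 0.0, 0.44]
contact_force: [-0.3, -0.7, -2.9]
grip_width: 49.6
time: 11.92
tool_pos: [538.1, -160.4, 44.4]
tcp_rot: [3.141, -0.001, 0.443]
contact_force: [-0.9, -0.4, -2.8]
grip_width: 49.9
```

View pics/w4.png

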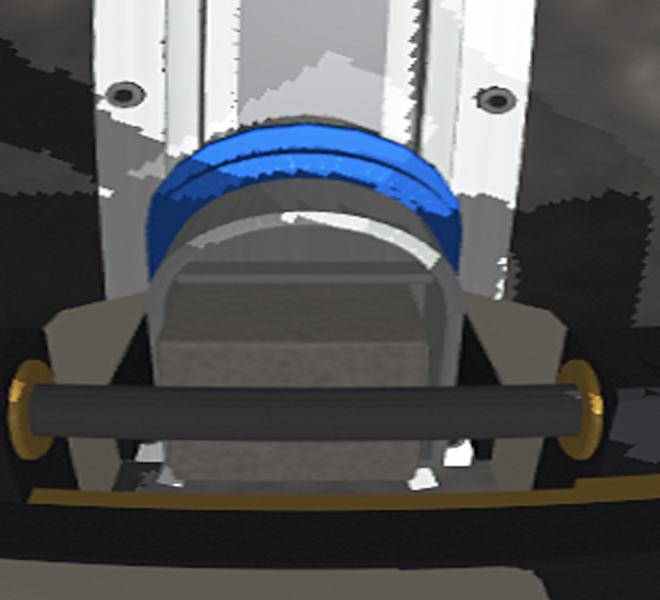

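The view shows the tray centred over the nest (deck 148–462, tray 152–460). I'll lower it with a force check.

```bash
python3 -m pendant '[{"linear":[0,0,-3],"twist":0},{"linear":[0,0,-5],"twist":0},{"linear":[0,0,-7],"twist":0},{"linear":[0,0,-7],"twist":0},{"linear":[0,0,-7],"twist":0}]'
python3 -m pendant '[{"linear":[0,0,-2],"twist":0},{"linear":[0,0,-3.5],"twist":0},{"linear":[0,0,-3.5],"twist":0},{"linear":[0,0,-3.5],"twist":0}]'
```

```text
time: 12.6
tool_pos: [537.8, -160.3, 37.0]
tcp_rot: [3.142, -0.0, 0.443]
contact_force: [-0.1, 0.3, -2.7]
grip_width: 49.9
time: 13.1
tool_pos: [537.8, -160.3, 33.5]
tcp_rot: [3.142, -0.0, 0.443]
contact_force: [-0.3, 0.8, -3.0]
grip_width: 49.8
```

```bash
python3 -m pendant '[{"linear":[0,0,0],"twist":0},{"linear":[0,0,0],"twist":0},{"linear":[0,0,0],"twist":0},{"linear":[0,0,0],"twist":0},{"linear":[0,0,0],"twist":0},{"linear":[0,0,0],"twist":0},{"linear":[0,0,30],"twist":0},{"linear":[0,0,75],"twist":0},{"linear":[0,0,75],"twist":0},{"linear":[0,0,75],"twist":0}]' 0
python3 - <<'E'
from h import *
import pickle
np.set_printoptions(precision=1,suppress=True,linewidth=200)
c=cap('wrist'); pickle.dump(c,open('w5.pkl','wb'))
H=np.radians(25.4); e=np.array([np.cos(H+np.pi/2),np.sin(H+np.pi/2)]); s=np.array([np.cos(H),np.sin(H)]); N=np.array([536.,-156.6])
vv,uu=np.mgrid[100:400,200:360]; w=fpts(c,uu,vv); d=w[...,:2]-N; X=d@e;Y=d@s
b=(c['z_map'][vv,uu]>0)&(abs(X)<45)&(abs(Y)<33)
for lo,hi in((30,38),(49,59),(62,75)):
    k=b&(w[...,2]>lo)&(w[...,2]<hi)
    if k.any(): print(lo,k.sum(),'X',np.percentile(X[k],[1,99]),'Y',np.percentile(Y[k],[1,99]),'z',np.median(w[k][:,2]))
E
```

```text
time: 14.35
tool_pos: [537.4, -160.1, 108.2]
tcp_rot: [-3.141, 0.0, 0.443]
contact_force: [-0.3, -0.6, -0.7]
grip_width: 91.5
30 1051 X [-35.7  42.4] Y [-30.6  29.8] z 34.12681565325994
49 1913 X [-44.6  37.4] Y [-23.9  25.8] z 55.84652414630762
62 3456 X [-26.8  12.5] Y [-20.5  18.7] z 69.30908904197204
```

Seated: tray rim at z ≈ 55, cube top at z ≈ 68, no contact force on the way down. Next I work out the push path, with jaws open, tool +x leading and the finger back on the tab, and check its clearances.

```bash
cat > path.py <<'E'
from h import *
from scipy.optimize import brentq
O=np.array([577.8,10.6]); th=np.radians(24.03); E1=np.array([np.cos(th),np.sin(th)]);E2=np.array([-E1[1],E1[0]])
L=105*np.pi/2
def cl(s):
    if s<0: return np.array([-105.,s])
    if s<L: a=s/105; return np.array([-105*np.cos(a),105*np.sin(a)])
    return np.array([s-L,105.])
def car(s):
    f=cl(s); r=cl(brentq(lambda q:np.linalg.norm(cl(q)-f)-48,s-60,s-40)); h=(f-r)/48; return r-28*h,h   # push face, heading
def tool(s,off):
    p,h=car(s); t=p-off*h; return O+t[0]*E1+t[1]*E2, np.degrees(np.arctan2(h[1],h[0]))+24.03, p, h
E
python3 - <<'E'
from path import *
import pickle
np.set_printoptions(precision=1,suppress=True,linewidth=200)
OFF=63.5
A,y0,_,_=tool(-107.2,OFF+14); print('approach',A,y0,'shift',A-[537.8,-160.3],'twist',y0-25.36)
S=list(np.arange(-107.2+4,-45,12))+list(np.arange(-46,L+74,9))
for s in S:
    w,y,p,h=tool(s,OFF); print('%.0f'%s,(w-A).round(1),'tw %.1f'%(y-y0),'push',p)
# clearance of trailing finger/body corners to bystanders
t=pickle.load(open('top0.pkl','rb')); W=pts(t)+[0.4,3.8,0]
v,u=np.indices(W.shape[:2])
m=(W[...,2]>9)&(W[...,2]<60)&(W[...,0]>250)&(W[...,0]<760)&(W[...,1]>-260)&(W[...,1]<150)
m=cv2.morphologyEx(m.astype(np.uint8),cv2.MORPH_OPEN,np.ones((3,3)))>0
n,l,st,ce=cv2.connectedComponentsWithStats(m.astype(np.uint8))
for i in range(1,n):
    if st[i,4]>40:
        P=W[l==i]; best=(1e9,)
        for s in S:
            w,y,_,_=tool(s,OFF); a=np.radians(y); d=P[:,:2]-w; X=d@[np.cos(a),np.sin(a)];Y=d@[-np.sin(a),np.cos(a)]
            g=np.hypot(np.maximum(np.abs(X)-66,0)*0+np.maximum(np.abs(np.abs(X)-55)-11,0),np.maximum(np.abs(Y)-12,0)).min(); best=min(best,(round(g,1),round(s)))
        print('blob',np.percentile(P,[2,98],axis=0).round().tolist(),'min finger gap',best)
E
```

```text
approach [ 588.1 -270.3] 114.03 shift [  50.3 -110. ] twist 88.67
-103 [-7.3 16.4] tw 0.0 push [-105.  -179.2]
-91 [-12.2  27.4] tw 0.0 push [-105.  -167.2]
-79 [-17.1  38.4] tw 0.0 push [-105.  -155.2]
-67 [-22.   49.3] tw 0.0 push [-105.  -143.2]
-55 [-26.9  60.3] tw 0.0 push [-105.  -131.2]
-46 [-30.6  68.7] tw 0.0 push [-105. -122.]
-37 [-34.3  76.9] tw 0.0 push [-105. -113.]
-28 [-38.   85.1] tw 0.0 push [-105. -104.]
-19 [-41.6  93.3] tw 0.0 push [-105.  -95.]
-10 [-45.3 101.6] tw 0.0 push [-105.  -86.]
-1 [-48.9 109.8] tw 0.0 push [-105.  -77.]
8 [-53.1 117.8] tw -0.4 push [-105.2  -68. ]
17 [-58.7 125.1] tw -1.6 push [-105.8  -59. ]
26 [-65.5 132. ] tw -3.8 push [-106.9  -50.1]
35 [-73.8 138.5] tw -6.9 push [-108.4  -41.1]
44 [-83.6 145. ] tw -10.9 push [-110.3  -31.9]
53 [-94.7 151.8] tw -15.7 push [-112.5  -22.4]
62 [-105.4  159.5] tw -20.6 push [-114.   -12.7]
71 [-115.5  168.1] tw -25.5 push [-114.7   -2.9]
80 [-124.7  177.5] tw -30.4 push [-114.5    7. ]
89 [-133.2  187.7] tw -35.4 push [-113.5   16.7]
98 [-140.7  198.5] tw -40.3 push [-111.6   26.4]
107 [-147.3  210. ] 
[... 897 characters left out ...]
0, -201.0, 11.0], [731.0, -111.0, 30.0]] min finger gap (np.float64(76.3), -103)
blob [[502.0, -231.0, 14.0], [580.0, -112.0, 56.0]] min finger gap (np.float64(0.0), -103)
blob [[501.0, -49.0, 10.0], [517.0, -18.0, 23.0]] min finger gap (np.float64(14.5), 44)
blob [[495.0, -13.0, 11.0], [503.0, 24.0, 21.0]] min finger gap (np.float64(19.6), 134)
blob [[449.0, -73.0, 11.0], [475.0, -14.0, 21.0]] min finger gap (np.float64(0.0), 53)
blob [[446.0, -9.0, 12.0], [451.0, 28.0, 22.0]] min finger gap (np.float64(0.0), 107)
blob [[344.0, -248.0, 12.0], [408.0, -191.0, 24.0]] min finger gap (np.float64(56.8), 89)
blob [[331.0, -130.0, 35.0], [371.0, -89.0, 45.0]] min finger gap (np.float64(21.8), 125)
```

```bash
python3 -m pendant '[{"linear":[10,-22,0],"twist":10},{"linear":[20,-44,0],"twist":20},{"linear":[30,-66,0],"twist":30},{"linear":[40,-88,0],"twist":40},{"linear":[50.3,-110,0],"twist":50},{"linear":[50.3,-110,0],"twist":60},{"linear":[50.3,-110,0],"twist":70},{"linear":[50.3,-110,0],"twist":80},{"linear":[50.3,-110,0],"twist":88.7},{"linear":[50.3,-110,0],"twist":88.7},{"linear":[50.3,-110,-40],"twist":88.7},{"linear":[50.3,-110,-76.5],"twist":88.7},{"linear":[50.3,-110,-76.5],"twist":88.7},{"linear":[50.3,-110,-76.5],"twist":88.7}]' 0
python3 -m pendant '[{"linear":[-3,6,0],"twist":0},{"linear":[-5,11,0],"twist":0},{"linear":[-7.3,16.4,0],"twist":0},{"linear":[-9.8,22,0],"twist":0},{"linear":[-12.2,27.4,0],"twist":0},{"linear":[-17.1,38.4,0],"twist":0},{"linear":[-17.1,38.4,0],"twist":0}]'
python3 - <<'E'
from h import *
import pickle
c=cap('wrist'); pickle.dump(c,open('w6.pkl','wb')); cv2.imwrite('pics/w6.png',cv2.resize(c['frame'],(672,504)))
E
```

```text
time: 16.15
tool_pos: [588.7, -270.6, 33.0]
tcp_rot: [3.141, 0.001, 1.989]
contact_force: [-0.5, 0.6, 0.2]
grip_width: 91.7
time: 17.02
tool_pos: [571.3, -231.6, 32.8]
tcp_rot: [3.141, 0.001, 1.991]
contact_force: [1.1, -0.4, 1.3]
grip_width: 91.5
```

View pics/w6.png

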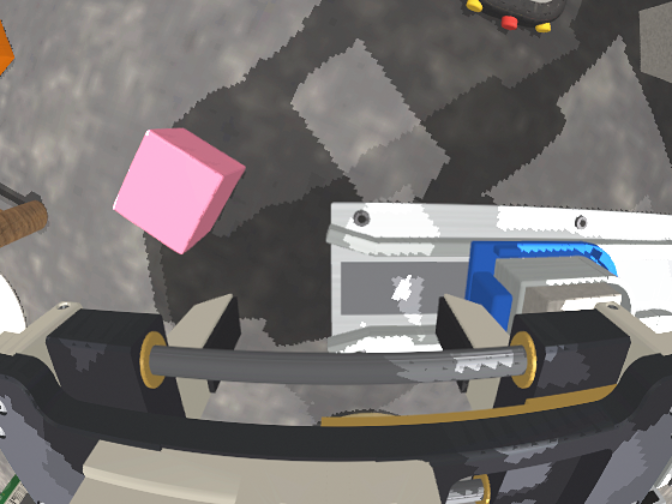

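The finger back is on the push tab, at about (470,300). I push along the leg and into the bend.

```bash
python3 -m pendant '[{"linear":[-4.9,10.9,0],"twist":0},{"linear":[-9.8,21.9,0],"twist":0},{"linear":[-13.5,30.3,0],"twist":0},{"linear":[-17.2,38.5,0],"twist":0},{"linear":[-20.9,46.7,0],"twist":0},{"linear":[-24.5,54.9,0],"twist":0},{"linear":[-28.2,63.2,0],"twist":0},{"linear":[-31.8,71.4,0],"twist":0},{"linear":[-36,79.4,0],"twist":-0.4},{"linear":[-41.6,86.7,0],"twist":-1.6},{"linear":[-48.4,93.6,0],"twist":-3.8},{"linear":[-56.7,100.1,0],"twist":-6.9},{"linear":[-66.5,106.6,0],"twist":-10.9},{"linear":[-77.6,113.4,0],"twist":-15.7},{"linear":[-77.6,113.4,0],"twist":-15.7}]'
python3 - <<'E'
from h import *
import pickle
c=cap('wrist'); pickle.dump(c,open('w7.pkl','wb')); cv2.imwrite('pics/w7.png',cv2.resize(c['frame'],(672,504)))
E
```

```text
time: 18.95
tool_pos: [493.0, -118.3, 32.2]
tcp_rot: [-3.141, -0.0, 1.717]
contact_force: [0.3, -1.1, 0.7]
grip_width: 91.6
```

View pics/w7.png

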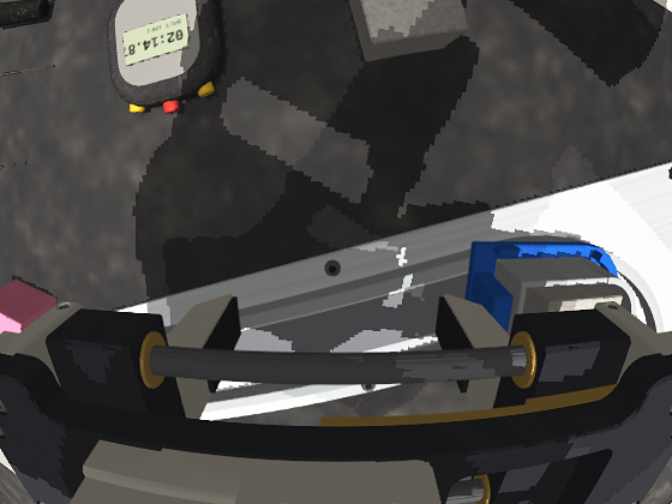

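```bash
python3 -m pendant '[{"linear":[-10.7,7.7,0],"twist":-4.9},{"linear":[-20.8,16.3,0],"twist":-9.8},{"linear":[-30,25.7,0],"twist":-14.7},{"linear":[-38.5,35.9,0],"twist":-19.7},{"linear":[-46,46.7,0],"twist":-24.6},{"linear":[-52.6,58.2,0],"twist":-29.5},{"linear":[-58.1,70.2,0],"twist":-34.4},{"linear":[-62.6,82.6,0],"twist":-39.3},{"linear":[-66.1,95.4,0],"twist":-44.2},{"linear":[-68.4,108.4,0],"twist":-49.1},{"linear":[-69.6,121.6,0],"twist":-54},{"linear":[-69.7,134.8,0],"twist":-58.9},{"linear":[-68.5,147.8,0],"twist":-63.7},{"linear":[-65.5,159.6,0],"twist":-67.7},{"linear":[-60.9,169.7,0],"twist":-70.7},{"linear":[-55,178,0],"twist":-72.9},{"linear":[-47.9,184.3,0],"twist":-74},{"linear":[-40,188.5,0],"twist":-74.3},{"linear":[-40,188.5,0],"twist":-74.3}]'
python3 - <<'E'
from path import *
import pickle
np.set_printoptions(precision=1,suppress=True,linewidth=200)
c=cap('wrist'); pickle.dump(c,open('w8.pkl','wb')); cv2.imwrite('pics/w8.png',cv2.resize(c['frame'],(672,504)))
s=cap('scene'); pickle.dump(s,open('s8.pkl','wb'))
o=bot.get_obs(); d=o['tool_pos'][:2]-O; print('TCP track',d@E1,d@E2,np.degrees(o['tcp_rot'][2]))
hs=cv2.cvtColor(s['frame'],cv2.COLOR_BGR2HSV); W=pts(s)
# canopy: roof points from the scene camera
k=(W[...,2]>165)&(W[...,2]<200); d=W[...,:2]-O; X=d@E1;Y=d@E2; k&=(X>-20)&(X<190)&(Y>0)&(Y<220)
print('canopy scene',k.sum(),np.percentile(X[k],[1,50,99]),np.percentile(Y[k],[1,50,99]),np.percentile(W[k][:,2],[5,50,95]))
k=(W[...,2]>130)&(W[...,2]<260)&(X>-80)&(X<40)&(Y>60)&(Y<150)
E
```

```text
time: 21.38
tool_pos: [451.2, 69.0, 31.9]
tcp_rot: [-3.14, 0.006, 0.421]
contact_force: [-8.5, -9.7, 9.0]
grip_width: 91.7
TCP track -91.80841236594797 104.82741805497496 24.128173678727368
canopy scene 426 [ 11.5  75.5 156.6] [ 25.6  60.7 111. ] [177.7 184.8 196.7]
```

View pics/w8.png

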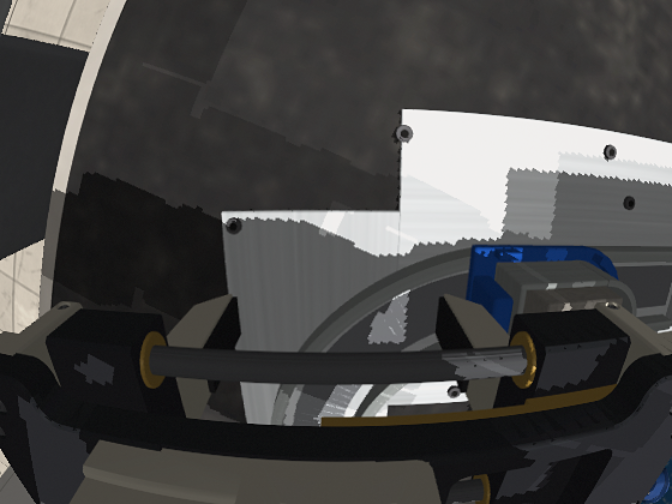

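The carrier is round the bend with the tray seated, tab still on the finger. The force reading of about 13 N is higher than expected, so I check it at rest.

```bash
python3 -m pendant '[{"linear":[0,0,0],"twist":0},{"linear":[0,0,0],"twist":0}]'
python3 - <<'E'
from path import *
import pickle
np.set_printoptions(precision=1,suppress=True,linewidth=200)
o=bot.get_obs(); print(o['moment'])
d=o['tool_pos'][:2]-O; print('TCP track',d@E1,d@E2)
c=pickle.load(open('w8.pkl','rb')); hs=cv2.cvtColor(c['frame'],cv2.COLOR_BGR2HSV)
vv,uu=np.mgrid[190:300,380:540]; w=fpts(c,uu,vv); m=cv2.inRange(hs[190:300,380:540],(100,120,30),(125,255,255))>0
d=w[...,:2]-O;X=d@E1;Y=d@E2
for lo,hi in((20,30),(45,60)):
    k=m&(w[...,2]>lo)&(w[...,2]<hi); print(lo,k.sum(),np.percentile(X[k],[1,99]),np.percentile(Y[k],[1,99]),np.percentile(w[k][:,2],[5,50,95]))
E
```

```text
time: 21.72
tool_pos: [451.2, 68.9, 31.8]
tcp_rot: [-3.14, 0.005, 0.421]
contact_force: [-8.8, -9.3, 10.1]
grip_width: 91.7
[-1.4  0.6 -0.4]
TCP track -91.84863920393363 104.82725830353006
20 1661 [-28.2  52.9] [112.1 137.5] [22.4 25.8 28.2]
45 580 [-28.3 -18.9] [110.8 125. ] [46.5 55.4 56.9]
```

```bash
python3 -m pendant '[{"linear":[-3,-1.2,0],"twist":0},{"linear":[-8.2,-3.7,0],"twist":0},{"linear":[-8.2,-3.7,0],"twist":0},{"linear":[-8.2,-3.7,0],"twist":0}]'
python3 -m pendant '[{"linear":[4,1.8,0],"twist":0},{"linear":[6.4,2.8,0],"twist":0},{"linear":[8.2,3.7,0],"twist":0},{"linear":[10,4.4,0],"twist":0},{"linear":[11.9,5.3,0],"twist":0},{"linear":[13.7,6.1,0],"twist":0},{"linear":[13.7,6.1,0],"twist":0}]'
```

```text
time: 22.22
tool_pos: [445.3, 66.4, 32.0]
tcp_rot: [-3.142, -0.0, 0.42]
contact_force: [-0.3, 0.7, -0.9]
grip_width: 92.0
time: 23.1
tool_pos: [456.0, 71.4, 32.3]
tcp_rot: [-3.14, 0.006, 0.42]
contact_force: [-13.2, -9.7, 14.2]
grip_width: 91.7
```

Backing off clears the force and pushing brings it back, about 16 N. I check numerically whether the carrier follows, whether it is tilted, and what lies ahead in the channel.

```bash
python3 - <<'E'
from path import *
import pickle
np.set_printoptions(precision=1,suppress=True,linewidth=200)
c=cap('wrist'); pickle.dump(c,open('w9.pkl','wb')); hs=cv2.cvtColor(c['frame'],cv2.COLOR_BGR2HSV)
o=bot.get_obs(); d=o['tool_pos'][:2]-O; print('TCP',d@E1,d@E2,o['contact_force'])
vv,uu=np.mgrid[150:320,360:560]; w=fpts(c,uu,vv); ok=c['z_map'][vv,uu]>0
d=w[...,:2]-O;X=d@E1;Y=d@E2
m=ok&(cv2.inRange(hs[150:320,360:560],(100,120,30),(125,255,255))>0)
k=m&(w[...,2]>48)&(w[...,2]<62); print('tab',np.percentile(X[k],[1,99]),np.percentile(Y[k],[1,99]),np.median(w[k][:,2]))
k=m&(w[...,2]>18)&(w[...,2]<33); A=np.c_[X[k],Y[k],np.ones(k.sum())]; print('deck plane',np.linalg.lstsq(A,w[k][:,2],rcond=None)[0]*[1000,1000,1],np.percentile(X[k],[1,99]),np.percentile(Y[k],[1,99]))
# outer deck edge heading
e=[]
for x in range(-15,30,3):
    q=k&(abs(X-x)<1.5); 
    if q.sum()>5: e.append((x,np.percentile(Y[q],98)))
e=np.array(e); print('edge',e[:,1],'slope',np.polyfit(e[:,0],e[:,1],1))
k=ok&(X>70)&(X<150)&(Y>84)&(Y<126); print('ahead n',k.sum())
if k.any():
    for x in range(70,150,8):
        q=k&(abs(X-x)<4)
        if q.any(): print(x,q.sum(),np.percentile(w[q][:,2],[5,50,95]),np.percentile(Y[q],[5,95]))
k=ok&(w[...,2]>60)&(w[...,2]<75); print('cube top z',np.median(w[k][:,2]))
E
```

```text
TCP -86.42570414181363 105.13846666223924 [-13.3  -8.9  14.8]
tab [-22.9 -13.4] [110.8 124.3] 55.64296946180581
deck plane [  2.7 -49.4  32.7] [-22.9  58.3] [112.6 137.3]
edge [137.2 137.3 137.3 137.3 137.3 137.3 137.3 136.9 137.  136.9 137.  136.9 137.1 137.  136.8] slope [ -0.  137.2]
ahead n 1697
78 4 [ 4.6  5.8 15. ] [120.2 125.3]
86 70 [4.6 5.7 6.6] [111.1 121.5]
94 138 [4.5 5.6 6.6] [107.4 121.1]
102 169 [4.5 5.6 6.4] [102.2 120.4]
110 222 [4.4 5.5 6.5] [ 93.5 120.2]
118 282 [4.6 5.6 6.5] [ 86.2 120.1]
126 256 [4.6 5.5 6.4] [ 86.6 120. ]
134 243 [4.5 5.5 6.5] [ 86.  119.7]
142 313 [ 4.4  6.3 14.7] [ 85.2 115.7]
cube top z 66.51402287295072
```

The carrier moved 5.4 mm forward with the push and is flat and aligned, and the channel ahead is clear. So the load is finger-to-tab friction pressing the tail down, and raising z slightly while pushing should relieve it. First I check whether the wrist camera has a housing that could reach the canopy.

```bash
python3 - <<'E'
from h import *
import pickle
np.set_printoptions(precision=0,suppress=True,linewidth=200)
T=np.array([537.,-164.7,100.]); a=np.radians(25.36); ex=np.array([np.cos(a),np.sin(a),0]); ey=np.array([np.sin(a),-np.cos(a),0])
for n in('t2.pkl',):
    W=pts(pickle.load(open(n,'rb'))).reshape(-1,3)+[.4,3.8,0]; W=W[~np.isnan(W).any(1)]
    L=np.stack([(W-T)@ex,(W-T)@ey,W[:,2]-100],1); L=L[(abs(L[:,0])<130)&(abs(L[:,1])<130)&(L[:,2]>50)]
    for h in range(60,260,15):
        k=(L[:,2]>=h)&(L[:,2]<h+15)
        if k.sum()>3: print(h,k.sum(),'x',np.percentile(L[k,0],[2,98]),'y',np.percentile(L[k,1],[2,98]), 'n y<-45:',(L[k,1]<-45).sum(), 'max x there',L[k][L[k,1]<-45][:,0].max() if (L[k,1]<-45).any() else '')
s=pickle.load(open('s8.pkl','rb')); W=pts(s)
T=np.array([451.2,68.9,31.8]); a=.421; ex=np.array([np.cos(a),np.sin(a),0]); ey=np.array([np.sin(a),-np.cos(a),0])
W=W.reshape(-1,3);W=W[~np.isnan(W).any(1)]
L=np.stack([(W-T)@ex,(W-T)@ey,W[:,2]-31.8],1); L=L[(abs(L[:,0])<100)&(abs(L[:,1])<100)&(L[:,2]>50)]
for h in range(96,240,12):
    k=(L[:,2]>=h)&(L[:,2]<h+12)
    if k.sum()>3: print('s8',h,k.sum(),'x',np.percentile(L[k,0],[2,98]),'y',np.percentile(L[k,1],[2,98]))
E
```

```text
75 40 x [-61. -32.] y [-39.  32.] n y<-45: 0 max x there 
90 28 x [-93. -35.] y [-38.  32.] n y<-45: 0 max x there 
105 240 x [-93. -48.] y [-28.  33.] n y<-45: 0 max x there 
120 5 x [-49. -48.] y [-24.  -8.] n y<-45: 0 max x there 
135 9 x [-49. -32.] y [-24.  -3.] n y<-45: 0 max x there 
150 58 x [-49. -18.] y [-39.  -3.] n y<-45: 0 max x there 
165 125 x [-48. -14.] y [-39.  -4.] n y<-45: 0 max x there 
195 25 x [-38.   2.] y [-42.  -8.] n y<-45: 0 max x there 
210 43 x [-36.  -3.] y [-41.  -6.] n y<-45: 0 max x there 
225 18 x [-34.  -7.] y [-39. -15.] n y<-45: 0 max x there 
s8 96 176 x [-94.  89.] y [-29.  39.]
s8 108 291 x [-92.  93.] y [-30.  36.]
s8 120 81 x [-50.  14.] y [-18.  25.]
s8 132 77 x [-51.   7.] y [-19.  25.]
s8 144 70 x [-50.  -8.] y [-21.  24.]
s8 156 166 x [-50.   3.] y [-33.  39.]
s8 168 134 x [-41.  12.] y [-31.  39.]
s8 180 73 x [-31.   5.] y [-21.  33.]
s8 192 101 x [-37.   4.] y [-29.  41.]
s8 204 108 x [-38.   5.] y [-32.  41.]
s8 216 111 x [-36.   4.] y [-26.  39.]
s8 228 112 x [-36.   8.] y [-29.  39.]
```

```bash
python3 -m pendant '[{"linear":[0,0,1],"twist":0},{"linear":[7.3,3.3,1.5],"twist":0},{"linear":[14.6,6.5,2],"twist":0},{"linear":[21.9,9.8,2.3],"twist":0},{"linear":[29.2,13,2.6],"twist":0},{"linear":[36.5,16.3,3],"twist":0},{"linear":[43.8,19.5,3],"twist":0},{"linear":[43.8,19.5,3],"twist":0}]'
python3 - <<'E'
from path import *
o=bot.get_obs(); d=o['tool_pos'][:2]-O; print('TCP',d@E1,d@E2,o['contact_force'],o['tool_pos'])
E
```

```text
time: 24.15
tool_pos: [504.2, 92.4, 35.3]
tcp_rot: [3.141, -0.003, 0.42]
contact_force: [-0.7, -0.7, 0.1]
grip_width: 91.8
TCP -33.882514176581864 104.65097771138969 [-0.71302378 -0.70641657  0.09579246] [504.23856381  92.38365979  35.33823849]
```

```bash
python3 -m pendant '[{"linear":[3.7,1.6,0.2],"twist":0},{"linear":[6.4,2.8,0.3],"twist":0},{"linear":[9.1,4.1,0.4],"twist":0},{"linear":[11.9,5.3,0.5],"twist":0},{"linear":[11.9,5.3,0.5],"twist":0},{"linear":[11.9,5.3,0.5],"twist":0}]'
python3 - <<'E'
from path import *
import pickle
np.set_printoptions(precision=1,suppress=True,linewidth=200)
c=cap('wrist'); pickle.dump(c,open('w10.pkl','wb')); hs=cv2.cvtColor(c['frame'],cv2.COLOR_BGR2HSV)
o=bot.get_obs(); d=o['tool_pos'][:2]-O; print('TCP',d@E1,d@E2,o['contact_force'])
vv,uu=np.mgrid[150:320,360:560]; w=fpts(c,uu,vv); ok=c['z_map'][vv,uu]>0
d=w[...,:2]-O;X=d@E1;Y=d@E2
m=ok&(cv2.inRange(hs[150:320,360:560],(100,120,30),(125,255,255))>0)
k=m&(w[...,2]>48)&(w[...,2]<62); print('tab',np.percentile(X[k],[1,99]),np.median(w[k][:,2]))
k=ok&(X>115)&(X<150)&(Y>85)&(Y<135)&(w[...,2]>10)
for lo in(10,18,26): q=k&(w[...,2]>lo)&(w[...,2]<lo+8); print(lo,q.sum(),np.percentile(X[q],[2,50,98]) if q.any() else '',np.percentile(Y[q],[2,98]) if q.any() else '')
E
```

```text
time: 24.9
tool_pos: [514.3, 97.1, 35.5]
tcp_rot: [-3.142, 0.0, 0.42]
contact_force: [-3.8, -2.0, -0.4]
grip_width: 91.8
TCP -22.723644801574153 104.86742231258131 [-3.3 -1.4 -0.2]
tab [40.5 49.8] 55.588541029051434
10 264 [123.4 137.4 148. ] [118.8 132.8]
18 263 [116.3 141.5 148.3] [115.6 133.2]
26 328 [116.2 141.5 147.7] [113.  132.3]
```

```bash
python3 -m pendant '[{"linear":[0.9,0.4,0],"twist":0},{"linear":[1.8,0.8,0],"twist":0},{"linear":[2.7,1.2,0],"twist":0},{"linear":[2.7,1.2,0],"twist":0},{"linear":[2.7,1.2,0],"twist":0}]'
python3 -m pendant '[{"linear":[0.9,0.4,0],"twist":0},{"linear":[1.8,0.8,0],"twist":0},{"linear":[2.7,1.2,0],"twist":0},{"linear":[2.7,1.2,0],"twist":0},{"linear":[2.7,1.2,0],"twist":0}]'
```

```text
time: 25.58
tool_pos: [516.9, 98.3, 35.5]
tcp_rot: [-3.141, 0.001, 0.42]
contact_force: [-5.2, -3.3, 0.6]
grip_width: 91.8
time: 26.2
tool_pos: [517.0, 98.4, 35.7]
tcp_rot: [-3.141, 0.006, 0.42]
contact_force: [-14.4, -9.6, 10.8]
grip_width: 91.6
```

The carrier is against the stop: force jumped and motion ended, with the push face at about track x 43.8. I back off straight, then rise clear of the canopy.

```bash
python3 -m pendant '[{"linear":[-4,-1.8,0],"twist":0},{"linear":[-10,-4.5,0],"twist":0},{"linear":[-30,-13.4,0],"twist":0},{"linear":[-60,-26.8,0],"twist":0},{"linear":[-90,-40.1,0],"twist":0},{"linear":[-110,-49,0],"twist":0},{"linear":[-115,-51.3,0],"twist":0},{"linear":[-115,-51.3,0],"twist":0},{"linear":[-115,-51.3,30],"twist":0},{"linear":[-115,-51.3,70],"twist":0},{"linear":[-115,-51.3,70],"twist":0},{"linear":[-115,-51.3,70],"twist":0}]'
python3 - <<'E'
from path import *
import pickle
np.set_printoptions(precision=1,suppress=True,linewidth=200)
c=cap('wrist'); pickle.dump(c,open('w11.pkl','wb')); s=cap('scene')
o=bot.get_obs(); print(o['contact_force'],o['tool_pos'])
S=cv2.resize(s['frame'][120:270,180:320],(560,600),interpolation=cv2.INTER_CUBIC)
cv2.imwrite('pics/end.png',S)
for n,W,hs in(('scene',pts(s),cv2.cvtColor(s['frame'],cv2.COLOR_BGR2HSV)),('wrist',fpts(c,*np.meshgrid(np.arange(560),np.arange(420))),cv2.cvtColor(c['frame'],cv2.COLOR_BGR2HSV))):
    d=W[...,:2]-O;X=d@E1;Y=d@E2; m=(cv2.inRange(hs,(100,100,30),(125,255,255))>0)&(X>0)&(X<160)&(Y>60)&(Y<150)
    k=m&(W[...,2]>48)&(W[...,2]<62); print(n,m.sum(),'tab',k.sum(),np.percentile(X[k],[2,98]) if k.any() else '',np.percentile(Y[k],[2,98]) if k.any() else '')
    k=m&(W[...,2]>18)&(W[...,2]<33); print('deck',k.sum(),(np.percentile(X[k],[2,98]),np.percentile(Y[k],[2,98]),np.median(W[k][:,2])) if k.any() else '')
    k=(X>40)&(X<130)&(Y>75)&(Y<135)&(W[...,2]>62)&(W[...,2]<76); print('cube top',k.sum(),(np.percentile(X[k],[2,98]),np.percentile(Y[k],[2,98]),np.median(W[k][:,2])) if k.any() else '')
    k=(X>40)&(X<130)&(Y>75)&(Y<135)&(W[...,2]>51)&(W[...,2]<59)&~m; print('rim',k.sum(),(np.percentile(X[k],[2,98]),np.percentile(Y[k],[2,98]),np.median(W[k][:,2])) if k.any() else '')
E
```

```text
time: 27.7
tool_pos: [405.5, 48.5, 105.3]
tcp_rot: [3.141, -0.001, 0.42]
contact_force: [-1.3, 0.3, -0.7]
grip_width: 91.7
[-0.5 -0.1 -0.4] [404.7  48.5 104.7]
scene 129 tab 17 [40.6 49.5] [ 86.5 113.8]
deck 75 (array([ 42.5, 108.6]), array([ 71.3, 132.5]), np.float64(25.799802580359966))
cube top 74 (array([ 61.7, 100.3]), array([ 83.1, 121.7]), np.float64(68.25207020014227))
rim 62 (array([ 44.9, 117.3]), array([ 76.7, 122.9]), np.float64(55.430210027106796))
wrist 2100 tab 533 [42.7 52.3] [ 89.5 123.5]
deck 1025 (array([ 43.1, 113.9]), array([ 77.2, 136.7]), np.float64(26.087646240918406))
cube top 1521 (array([61.6, 99.4]), array([ 88.1, 126.8]), np.float64(69.13499712117736))
rim 795 (array([ 54.9, 119.6]), array([ 82.1, 130.4]), np.float64(55.585237531697715))
```

View pics/end.png

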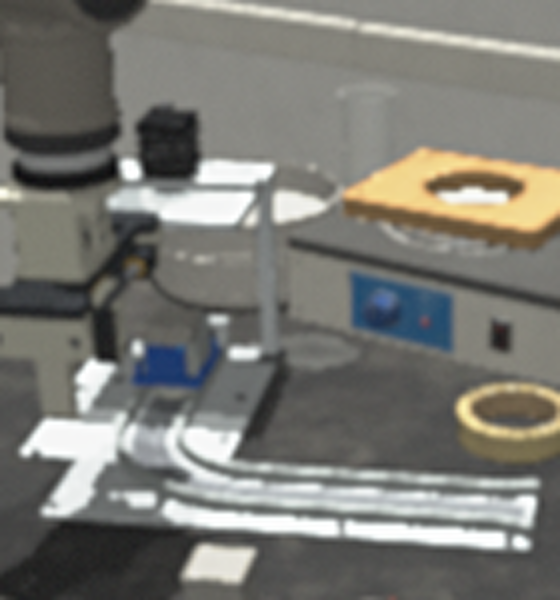

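The carrier shows blue under the canopy at (170,365) with the tray on it. But the mid-leg friction gave a similar force to the stop contact, so I push once more with the z relief to make sure it is really home.

```bash
python3 -m pendant '[{"linear":[0,0,-40],"twist":0},{"linear":[0,0,-71],"twist":0},{"linear":[0,0,-71],"twist":0},{"linear":[30,13.4,-71],"twist":0},{"linear":[65,29,-71],"twist":0},{"linear":[95,42.4,-71],"twist":0},{"linear":[105,46.8,-71],"twist":0},{"linear":[109,48.6,-71],"twist":0},{"linear":[111.5,49.7,-70.5],"twist":0},{"linear":[113,50.4,-69.5],"twist":0},{"linear":[114.5,51,-68.5],"twist":0},{"linear":[116,51.7,-67.5],"twist":0},{"linear":[116,51.7,-67.5],"twist":0},{"linear":[116,51.7,-67.5],"twist":0}]'
python3 - <<'E'
from path import *
o=bot.get_obs(); d=o['tool_pos'][:2]-O; print('TCP',d@E1,d@E2,o['contact_force'])
E
```

```text
time: 29.55
tool_pos: [517.0, 98.7, 36.9]
tcp_rot: [-3.14, 0.009, 0.42]
contact_force: [-8.9, -6.0, -0.7]
grip_width: 92.0
TCP -19.605008216757305 105.22641639240898 [-8.93979636 -6.01233815 -0.73046871]
```

```bash
python3 -m pendant '[{"linear":[1.4,0.6,0.3],"twist":0},{"linear":[2.7,1.2,0.6],"twist":0},{"linear":[2.7,1.2,0.6],"twist":0},{"linear":[2.7,1.2,0.6],"twist":0}]'
python3 - <<'E'
from path import *
o=bot.get_obs(); d=o['tool_pos'][:2]-O; print('TCP',d@E1,d@E2,o['contact_force'])
E
python3 -m pendant '[{"linear":[-5,-2.2,-1],"twist":0},{"linear":[-12,-5.4,-1],"twist":0},{"linear":[-30,-13.4,-1],"twist":0},{"linear":[-60,-26.8,-1],"twist":0},{"linear":[-90,-40.1,-1],"twist":0},{"linear":[-110,-49,-1],"twist":0},{"linear":[-115,-51.3,-1],"twist":0},{"linear":[-115,-51.3,-1],"twist":0},{"linear":[-115,-51.3,30],"twist":0},{"linear":[-115,-51.3,68],"twist":0},{"linear":[-115,-51.3,68],"twist":0},{"linear":[-115,-51.3,68],"twist":0}]'
python3 - <<'E'
from path import *
np.set_printoptions(precision=1,suppress=True)
c=cap('wrist'); W=fpts(c,*np.meshgrid(np.arange(560),np.arange(420))); hs=cv2.cvtColor(c['frame'],cv2.COLOR_BGR2HSV)
d=W[...,:2]-O;X=d@E1;Y=d@E2; m=(cv2.inRange(hs,(100,100,30),(125,255,255))>0)&(X>0)&(X<160)&(Y>60)&(Y<150)
k=m&(W[...,2]>48)&(W[...,2]<62); print('tab',np.percentile(X[k],[2,98]),np.percentile(Y[k],[2,98]))
k=(X>40)&(X<130)&(Y>75)&(Y<135)&(W[...,2]>62)&(W[...,2]<76); print('cube',np.percentile(X[k],[2,98]),np.percentile(Y[k],[2,98]),np.median(W[k][:,2]))
k=(X>52)&(X<130)&(Y>75)&(Y<135)&(W[...,2]>51)&(W[...,2]<59)&~m; print('rim',np.percentile(X[k],[2,98]),np.percentile(Y[k],[2,98]),np.median(W[k][:,2]))
k=(X>118)&(X<170)&(Y>85)&(Y<128)&(W[...,2]>12)&(W[...,2]<24); print('stop zone',k.sum(),np.percentile(X[k],[2,50,98]) if k.any() else '')
print(bot.get_obs()['contact_force'])
E
```

```text
time: 30.05
tool_pos: [517.1, 98.8, 37.2]
tcp_rot: [-3.139, 0.015, 0.42]
contact_force: [-16.8, -12.8, 5.7]
grip_width: 91.9
TCP -19.51815259375036 105.31329540586783 [-16.76357238 -12.77322369   5.72099187]
time: 31.55
tool_pos: [409.0, 50.1, 106.3]
tcp_rot: [3.142, -0.0, 0.42]
contact_force: [0.1, -0.6, -0.2]
grip_width: 91.9
tab [42.7 52.1] [ 89.4 123.7]
cube [ 61.5 100.4] [ 88.1 126.9] 69.20324126325809
rim [ 54.8 123.9] [ 82.6 130.4] 55.61869795398261
stop zone 32 [139.9 142.8 144.8]
[-0.7  0.1  0.2]
```

Pushing with 21 N gives no further motion, so it is home. The tray and cube heights are unchanged, and the robot is clear. I hand the job in.

```bash
python3 -c "
from plant import bot
print(bot.close_job())"
```

```text
the job is handed in; nothing more can be done
None
```

The tray and its cube are seated in the carrier's nest, and the carrier is home against the end stop under the canopy. I handed the job in at about 32 s. No verdict came back.

**What I did:** I gripped the tray across its width and lowered it into the nest with no contact force. I then pushed the carrier's tab with the back of one finger, jaws open, along the track and round the bend. Only the gripper's crossbar went under the canopy.

**Last checks:**
- **Home:** the push face stands at about track x 43–44 mm, and a second push of about 21 N moved it no further.
- **Seating:** the tray rim is at z ≈ 55 mm and the cube top at ≈ 69 mm, unchanged since seating.
- **Robot:** it is clear of everything, with about 0 N of contact force.

**What disagreed or was left unchecked:**
- **Top camera:** it read about 4 mm low in y against two opposed wrist views, so I used the wrist views.
- **Friction after the bend:** there was 13–20 N of finger-to-tab friction pressing the carrier's tail down. It went away when I raised the tool 3 mm.
- **Carrier sideways:** the wrist view puts it about 1 mm off the channel centre line, which is within its play.
- **Bystanders:** I checked finger clearance to them before pushing (the closest was about 22 mm), but did not measure them again afterwards.

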